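# Build the slatted serving stand and seat the condiment pots

### The arm

A 6-joint arm with a two-finger parallel gripper is mounted at the origin on a cart in front of the work surface, level with it; the furniture and walls round the work are solid. World frame = base frame: x ahead of the robot, y to its left, z up, the work surface at z = 0. Lengths are in m, angles in rad, forces in N, time in s.
With the tool pointing down it reaches from about 0.3 to 0.875 m from the base axis. Payload 6.4 kg.
Tool frame: the origin (TCP) lies at the very end of the fingers, on their centre line; the grasp point (between the pads) lies 19 mm behind it; z points along the fingers, y is the line along which they close (so a half turn about z gives the same grasp; the last joint's range is limited). The gripper opens to 85 mm and grips with 20 to 120 N. Pads are 22 mm wide; open, the fingers measure 114 mm over their backs; the gripper's body (76 mm by 85 mm) begins 54 mm behind the grasp point. The pads swing forward as they close: fully open they stand 13 mm farther back than shut.
Start: joints at [-1.493, 0.181, 1.607, -0, 1.354, -0.206], TCP at [0.161, -0.552, 0.231] pointing down, gripper open.
Joint ranges: [-2.99, 2.99], [-0.89, 2.07], [0.3, 2.58], [-1.14, 4.28], [0, 2.63], [-3.12, 3.12]. Speed limits (rad/s): [2.57, 2.57, 3.01, 3.14, 3.14, 3.14].

### API

Orientations are given as a unit quaternion [w, x, y, z].
In Python, from bench import ctrl gives the robot as it stands.
- The arm moves only by the tool jog_arm, never from a script. Its argument "series" is a list that holds one entry, the list of rows, each a list of 7 numbers: the shift along the tool's x, y, z in mm, then the turn, a rotation vector about the tool's x, y, z in rad, then the finger opening in mm, from 0 to 85.4. In form: [[[tx, ty, tz, rx, ry, rz, gripper], ...]]. A call has exactly 10 rows; each row shifts and turns the commanded pose from where the row before left it, along the tool's axes as they then stand; what a row does not reach is not made up. A row lasts 1/10 s, in which the tool goes at most 50 mm and 8.59 degrees, less where a joint would pass 70% of its speed; a pose out of reach is approached as far as the arm can. A call with a gripper value outside its range is refused whole. The fingers move at their own pace and stop on an object; the grip force is fixed at half the most. Time passes only in rows, so rows that do not move let the fingers close, or fill a call up. It gives the time, the measured TCP pose, the force, the opening and the grip force at its end, in the units of the state.
- ctrl.get_obs(): the state, without advancing time (a new reading comes with each control period).
- ctrl.camera(name): name is "side" or "top"; returns a dict with "frame" (384x512x3 uint8, blue, green, red), "z_map" (384x512 float32, m along the optical axis (not along the pixel's ray), 0 where there is no reading), "fx", "fy", "cx", "cy" (pixels), "k1" (the pictures are not rectified: a ray, as slopes to the right and down, at radius r is drawn at 1 + k1 r^2 times it, then the intrinsics apply), "xyz" and "rotation" of the camera in the world. Camera axes: x right, y down, z forward; pixel columns grow to the right and rows downward; lengths in m; the calibration is good to about 2 mm. A picture is of the moment at which its call begins.
- ctrl.hand_in(): hands the job in; it is judged then, once.
The state is a dict: "time_s": time; "q": joint angles; "dq": joint speeds; "joint_efforts": joint torques, N m; "eef_pos": TCP position; "eef_rot": TCP orientation; "wrist_force": force on the tool from outside, world axes, zero at the start; "torque": the same for the moment, N m; "opening": opening from 0.0 (shut) to 1.0 (fully open); "grasp_force": force on a finger pad.
Only numpy, scipy, OpenCV 4.12 (cv2) and the standard library are available. Lean on these libraries where they do the work, as an engineer would, in place of code of your own. Each camera call takes 0.05 s, during which the arm holds its last target. There are 200 camera calls.

### The job

Build the serving stand on the grey felt mat: lay the two dark slats flat lengthwise on the mat, one near each long edge, lay the two white slats across them, one near each end, and set the dished board on top, lengthwise and centred over the mat. Then seat every condiment pot (two or three are there) upright and fully down in a hollow of its own in the board, and leave everything else on the sideboard where it stands.

Things in the scene. Friction and masses are not known exactly. Their poses are not given: they have to be found in the camera images.
- mat: thin rectangular grey felt mat fixed on the sideboard, 180 long (its x axis) x 150 wide (y) x 5 thick; origin at the centre of its underside, so its top is 5 mm above the origin. The stand is built on it: dark slats along x with their centre lines about 52 mm either side of the middle, white slats along y with their centre lines about 55 mm either side of the middle, board along x
- dark_1: wooden slat, dark brown, one of two alike, 150 long (its x axis) x 28 wide (y) x 24 high (z), 70 g; origin at the centre of its underside; x and -x look alike
- dark_2: wooden slat, dark brown, one of two alike, 150 long (its x axis) x 28 wide (y) x 24 high (z), 70 g; origin at the centre of its underside; x and -x look alike
- pale_1: wooden slat, painted white, one of two alike; at the start it lies under pale_2, 150 long (its x axis) x 28 wide (y) x 24 high (z), 70 g; origin at the centre of its underside; x and -x look alike
- pale_2: wooden slat, painted white, one of two alike; at the start it lies stacked flat on pale_1, 150 long (its x axis) x 28 wide (y) x 24 high (z), 70 g; origin at the centre of its underside; x and -x look alike
- board: mid-brown dished board, 206 long (its x axis) x 58 wide (y) x 20 thick, 300 g, with three round conical dishes in a row on its top, each 56 across outside and standing 14 mm above the board's top; origin at the centre of the underside; grip it across its width at the middle; x and -x look alike
- hollow_1 (a point): a point fixed to the board's top face (20 mm above its underside) on the axis of dish 1, at x = -70 mm of the board. The dish is a 45 degree cone inside, 49 mm across at its mouth; a seated pot's foot comes to rest about 6.0 mm above this point
- hollow_2 (a point): a point fixed to the board's top face (20 mm above its underside) on the axis of dish 2, at x = 0 mm of the board. The dish is a 45 degree cone inside, 49 mm across at its mouth; a seated pot's foot comes to rest about 6.0 mm above this point
- hollow_3 (a point): a point fixed to the board's top face (20 mm above its underside) on the axis of dish 3, at x = 70 mm of the board. The dish is a 45 degree cone inside, 49 mm across at its mouth; a seated pot's foot comes to rest about 6.0 mm above this point
- pot_1: round-bellied condiment pot, white, with a fixed pale wooden lid and knob, about 110 g. Origin: centre of its flat foot (28 mm across); z up its axis. The convex belly below is part of a sphere of radius 30 mm whose centre is 26.5 mm above the foot; widest 60 mm; lid from 34 to 43 mm above the foot; knob 20 mm across, from 43 to 69 mm, to lift it by. May be absent (None from the start)
- pot_2: round-bellied condiment pot, blue, with a fixed pale wooden lid and knob, about 110 g. Origin: centre of its flat foot (28 mm across); z up its axis. The convex belly below is part of a sphere of radius 30 mm whose centre is 26.5 mm above the foot; widest 60 mm; lid from 34 to 43 mm above the foot; knob 20 mm across, from 43 to 69 mm, to lift it by. May be absent (None from the start)
- pot_3: round-bellied condiment pot, terracotta brown, with a fixed pale wooden lid and knob, about 110 g. Origin: centre of its flat foot (28 mm across); z up its axis. The convex belly below is part of a sphere of radius 30 mm whose centre is 26.5 mm above the foot; widest 60 mm; lid from 34 to 43 mm above the foot; knob 20 mm across, from 43 to 69 mm, to lift it by. May be absent (None from the start)
- books_1: row of upright books that fills the right middle of the sideboard, fixed, up to 285 mm high: keep the arm and gripper clear of it. Origin at its underside; it reaches 95 mm either way along x and 140 mm either way along y from there (always in the same place)
- vase: bystander: dark grey vase, 92 across, 200 high; origin at its underside
- jam_jar: bystander: glass jar with a yellow lid, 62 across, 82 high; origin at its underside
- mug: bystander: small white flowered cup, 62x88x50; origin at its underside
- candle: bystander: candle in a glass, 76 across, 90 high; origin at its underside
- spice_jar: bystander: spice jar with a dark lid, 41 across, 105 high; origin at its underside
- lemon: bystander: lemon, 78x55x56; origin at its underside
There are look-alikes about, which are no part of the job. Leave any turquoise look-alike of the pot_1 alone.

How it is judged:
On the way, in this order (a step that is already met when the one before it is completed fails the run):
1. both dark slats lie flat and lengthwise on the mat, one near each long edge (z of dark_1 in the frame of mat between -0.001 and 0.011 m and x of dark_1 in the frame of mat between -0.025 and 0.025 m and angle between the x axis of each of dark_1, dark_2 and the x axis of mat, either way round below 0.17 rad and angle between each of dark_1, dark_2's own z axis and vertical below 0.06 rad and z of dark_2 in the frame of mat between -0.001 and 0.011 m and x of dark_2 in the frame of mat between -0.025 and 0.025 m and ((y of dark_1 in the frame of mat between 0.025 and 0.072 m and y of dark_2 in the frame of mat between -0.072 and -0.025 m) or (y of dark_1 in the frame of mat between -0.072 and -0.025 m and y of dark_2 in the frame of mat between 0.025 and 0.072 m))), for 0.2 s.
2. both white slats lie across the dark ones, one near each end of the mat (all of step 1 and z of pale_1 in the frame of mat between 0.023 and 0.035 m and y of pale_1 in the frame of mat between -0.025 and 0.025 m and angle between the x axis of each of pale_1, pale_2 and the y axis of mat, either way round below 0.17 rad and angle between each of pale_1, pale_2's own z axis and vertical below 0.06 rad and z of pale_2 in the frame of mat between 0.023 and 0.035 m and y of pale_2 in the frame of mat between -0.025 and 0.025 m and ((x of pale_1 in the frame of mat between 0.028 and 0.08 m and x of pale_2 in the frame of mat between -0.08 and -0.028 m) or (x of pale_1 in the frame of mat between -0.08 and -0.028 m and x of pale_2 in the frame of mat between 0.028 and 0.08 m))), for 0.2 s.
3. the dished board lies on the white slats, lengthwise and centred over the mat (z of pale_1 in the frame of mat between 0.023 and 0.035 m and y of pale_1 in the frame of mat between -0.025 and 0.025 m and angle between the x axis of each of pale_1, pale_2 and the y axis of mat, either way round below 0.17 rad and angle between each of pale_1, pale_2, board's own z axis and vertical below 0.06 rad and z of pale_2 in the frame of mat between 0.023 and 0.035 m and y of pale_2 in the frame of mat between -0.025 and 0.025 m and ((x of pale_1 in the frame of mat between 0.028 and 0.08 m and x of pale_2 in the frame of mat between -0.08 and -0.028 m) or (x of pale_1 in the frame of mat between -0.08 and -0.028 m and x of pale_2 in the frame of mat between 0.028 and 0.08 m)) and z of board in the frame of mat between 0.047 and 0.059 m and horizontal distance between board and mat below 0.025 m and angle between the x axis of board and the x axis of mat, either way round below 0.17 rad), for 0.2 s.
At the end, for the whole second after the job is handed in: Dark slats flat on the mat, 25-72 mm either side of its middle; white slats across on them, 28-80 mm either side; board on these within 25 mm of centre; each within 0.17 rad of true. Each pot within 6 mm of a dish axis, 4 mm of seated height, tilt under 0.12 rad; all at rest (all of step 1 and all of step 3 and (horizontal distance between pot_1 and hollow_1 below 0.006 m or horizontal distance between pot_1 and hollow_2 below 0.006 m or horizontal distance between pot_1 and hollow_3 below 0.006 m) and z of pot_1 in the frame of board between 0.022 and 0.03 m and angle between each of pot_1, pot_2, pot_3's own z axis and vertical below 0.12 rad and linear speed of each of pot_1, pot_2, pot_3, dark_1, dark_2, pale_1, pale_2, board below 0.02 m/s and (horizontal distance between pot_2 and hollow_1 below 0.006 m or horizontal distance between pot_2 and hollow_2 below 0.006 m or horizontal distance between pot_2 and hollow_3 below 0.006 m) and z of pot_2 in the frame of board between 0.022 and 0.03 m and (horizontal distance between pot_3 and hollow_1 below 0.006 m or horizontal distance between pot_3 and hollow_2 below 0.006 m or horizontal distance between pot_3 and hollow_3 below 0.006 m) and z of pot_3 in the frame of board between 0.022 and 0.03 m); the robot touches nothing.
It fails at once if the vase, jam jar, mug, candle, spice jar or lemon is moved more than 30 mm (distance of any of vase, jam_jar, mug, candle, spice_jar, lemon from where it was at the start of the episode above 0.03 m).
Of pot_1, pot_2, pot_3 only 2 to 3 are there at a start; the rules pass over those that are not, and their reading is None.
At some moment in a run one of dark_1, dark_2, board may be knocked a few centimetres aside while the robot is not near it.
It also fails if it takes over 210 s, if anything falls off the work surface, if the arm or the gripper's body presses on something with over 40 N, if the wrist force passes 120 N, or if a joint passes its speed limit or range.

## Working session

There is one attempt and no reset: what is moved stays moved. The work goes in short steps, Python scripts to look and compute and a tool call to move; the robot and the scene stay as the last step left them, time stands still between calls to the robot, and variables do not carry over. Pictures are saved under pics/ and viewed, at most 14 in all, crops included, and the job is handed in when it is done.

Besides the shell and the picture viewer there is one more tool, called after "Request:" as name(argument=value, ...), one argument or row to a line, values as JSON. jog_arm: Moves the arm, as the interface text tells. Its arguments: {"type":"object","properties":{"series":{"type":"array"}},"required":["series"]}

```bash
ls; mkdir -p pics
cat > h.py <<'E'
import numpy as np, cv2
from bench import ctrl
def snap(n): 
    return ctrl.camera(n)
def rays(c,uv):
    uv=np.atleast_2d(np.asarray(uv,float))
    K=np.array([[c['fx'],0,c['cx']],[0,c['fy'],c['cy']],[0,0,1]])
    p=cv2.undistortPoints(uv[:,None],K,np.array([c['k1'],0,0,0.]))[:,0]
    return np.c_[p,np.ones(len(p))]
def plane(c,uv,z):
    d=rays(c,uv)@np.array(c['rotation']).T; o=np.array(c['xyz'])
    return o+d*((z-o[2])/d[:,2])[:,None]
def cloud(c):
    h,w=c['z_map'].shape; u,v=np.meshgrid(np.arange(w),np.arange(h))
    P=rays(c,np.c_[u.ravel(),v.ravel()])*c['z_map'].reshape(-1,1)
    return (P@np.array(c['rotation']).T+np.array(c['xyz'])).reshape(h,w,3)
E
python3 - <<'E'
from h import *
import pickle
print(ctrl.get_obs())
for n in('side','top'):
    c=snap(n); pickle.dump(c,open(n+'0.pkl','wb')); cv2.imwrite(f'pics/{n}0.png',cv2.resize(c['frame'],(800,600),interpolation=cv2.INTER_CUBIC)); print(n,[(k,np.round(c[k],4).tolist()) for k in c if k not in('frame','z_map')])
E
```

```text
pics
{'time_s': 0.0, 'q': array([-1.49328078e+00,  1.81547796e-01,  1.60802936e+00,  1.17746804e-05,
        1.35379707e+00, -2.06269583e-01]), 'dq': array([-0.00012099, -0.00055126,  0.00085394,  0.00071569,  0.0005364 ,
        0.00040768]), 'joint_efforts': array([-5.51341564e-04, -4.44875300e+01, -3.51337874e+01, -3.98837037e-04,
        9.14860022e-03, -6.32143596e-06]), 'eef_pos': array([ 0.16098775, -0.55141792,  0.23037004]), 'eef_rot': array([-8.88567535e-04,  9.89949916e-01,  1.41415596e-01,  6.30425544e-05]), 'wrist_force': array([-0.43246473,  0.54135444,  0.12688953]), 'torque': array([ 0.01760378, -0.00317293,  0.04659972]), 'grasp_force': 0.0, 'opening': 1.0009589160797154}
side [('fx', 409.9337), ('fy', 409.9337), ('cx', 256.6102), ('cy', 196.1577), ('k1', -0.127), ('xyz', [-0.3511, 0.1115, 1.1254]), ('rotation', [0.2238, -0.6331, 0.6963, -0.2535])]
top [('fx', 350.1877), ('fy', 350.1877), ('cx', 257.9365), ('cy', 191.8253), ('k1', -0.0614), ('xyz', [0.3431, -0.0054, 1.2353]), ('rotation', [0.0614, -0.6959, 0.7132, -0.0581])]
```

```bash
sed -i "s/np.array(c\['rotation'\])/R(c)/; s/^def snap/from scipy.spatial.transform import Rotation as Ro\ndef R(c): return Ro.from_quat(np.roll(c['rotation'],-1)).as_matrix()\ndef snap/" h.py; cat h.py | head -20
python3 - <<'E'
from h import *
import pickle
for n in('side','top'):
    c=pickle.load(open(n+'0.pkl','rb')); print(R(c).round(2).tolist()); P=cloud(c); ok=c['z_map']>0; print(ok.mean(), [P[v,u].round(3).tolist() for v,u in((100,100),(200,256),(300,256),(300,400))])
E
```

```text
import numpy as np, cv2
from bench import ctrl
from scipy.spatial.transform import Rotation as Ro
def R(c): return Ro.from_quat(np.roll(c['rotation'],-1)).as_matrix()
def snap(n): 
    return ctrl.camera(n)
def rays(c,uv):
    uv=np.atleast_2d(np.asarray(uv,float))
    K=np.array([[c['fx'],0,c['cx']],[0,c['fy'],c['cy']],[0,0,1]])
    p=cv2.undistortPoints(uv[:,None],K,np.array([c['k1'],0,0,0.]))[:,0]
    return np.c_[p,np.ones(len(p))]
def plane(c,uv,z):
    d=rays(c,uv)@R(c).T; o=np.array(c['xyz'])
    return o+d*((z-o[2])/d[:,2])[:,None]
def cloud(c):
    h,w=c['z_map'].shape; u,v=np.meshgrid(np.arange(w),np.arange(h))
    P=rays(c,np.c_[u.ravel(),v.ravel()])*c['z_map'].reshape(-1,1)
    return (P@R(c).T+np.array(c['xyz'])).reshape(h,w,3)
[[-0.1, -0.77, 0.63], [-1.0, 0.07, -0.07], [0.01, -0.64, -0.77]]
0.9958699544270834 [[0.741, 0.5, 0.332], [0.19, 0.053, 0.454], [0.37, 0.028, -0.418], [0.474, -0.736, -0.81]]
[[-0.02, -0.99, 0.17], [-1.0, 0.02, 0.0], [-0.01, -0.17, -0.99]]
0.9959767659505209 [[0.745, 0.408, 0.383], [0.525, 0.005, 0.001], [0.28, 0.002, 0.757], [0.045, -0.798, -0.818]]
```

View pics/top0.png

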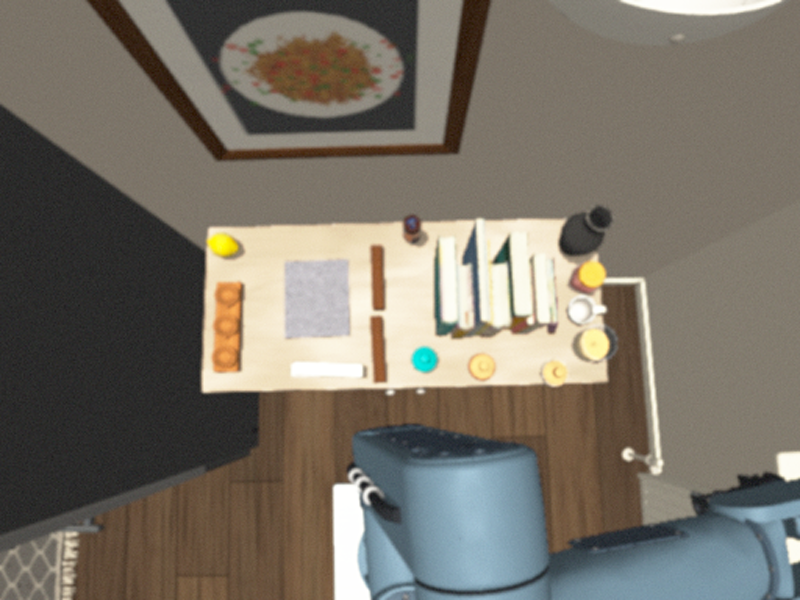

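View pics/side0.png

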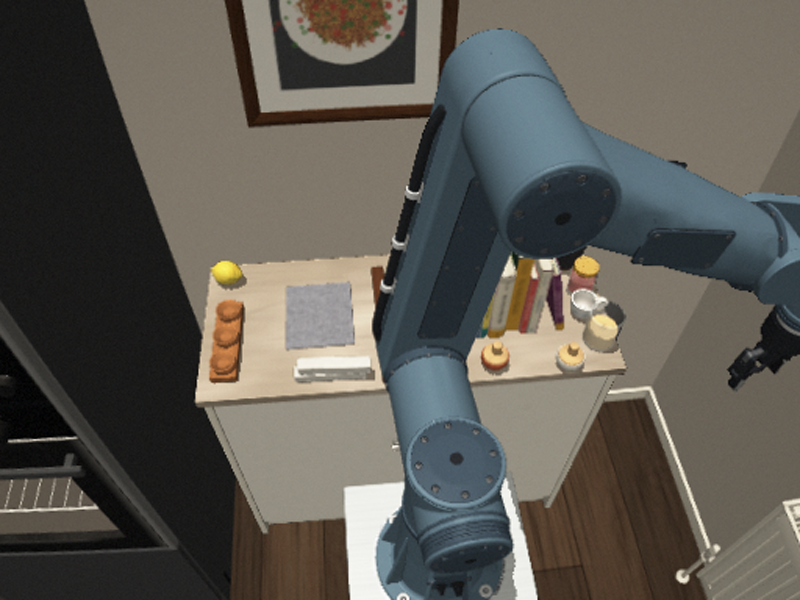

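Top view (800x600 scale): mat at (317,299), dark slats at (377,278) and (378,349), white stack at (328,370), board at (227,327), terracotta pot at (482,366), white pot at (555,373), and turquoise decoy at (425,359). There is no blue pot. In the side view the arm hides the dark slats and the decoy.

```bash
cat >> h.py <<'E'
S=800/512
def seg(c,box,cond,P=None):
    """mask inside box (800x600 px), cond(hsv,P)->mask; biggest blob"""
    P=cloud(c) if P is None else P
    hsv=cv2.cvtColor(c['frame'],cv2.COLOR_BGR2HSV).astype(int)
    m=cond(hsv,P)&(c['z_map']>0); b=np.zeros(m.shape,bool)
    x0,y0,x1,y1=[int(a/S) for a in box]; b[y0:y1,x0:x1]=1
    n,l,st,_=cv2.connectedComponentsWithStats((m&b).astype(np.uint8))
    return l==1+np.argmax(st[1:,4]) if n>1 else b&False
def rect(c,m,z):
    """centre, long angle, size of blob outline cast on plane z (pixel edges)"""
    v,u=np.nonzero(m); Q=plane(c,np.r_[[(a,b) for a in(-.5,.5) for b in(-.5,.5)]].repeat(len(u),0)+np.tile(np.c_[u,v],(4,1)),z)[:,:2]
    (cx,cy),(w,h),a=cv2.minAreaRect((Q*1000).astype(np.float32))
    if w<h: w,h,a=h,w,a+90
    A=plane(c,np.c_[u,v],z)[:,:2].mean(0)*1000
    return np.round([cx,cy,*A,w,h,(a+90)%180-90],1)
E
python3 - <<'E'
from h import *
import pickle
T,Sd=[pickle.load(open(n+'0.pkl','rb')) for n in('top','side')]
pT=cloud(T);pS=cloud(Sd)
I={'mat':((275,250,360,348),(275,272,365,355),lambda h,P:(h[...,1]<60)&(P[...,2]<.02)),
'darkfar':((364,235,392,313),None,lambda h,P:(P[...,2]>.016)),
'darknear':((364,313,392,390),None,lambda h,P:(P[...,2]>.016)),
'pale':((280,355,372,388),(285,350,380,388),lambda h,P:(P[...,2]>.036)),
'board':((205,270,250,380),(205,290,250,385),lambda h,P:(P[...,2]>.012)&(h[...,1]>110)),
'terra':((460,345,505,390),(475,335,515,380),lambda h,P:(P[...,2]>.02)),
'white':((535,350,572,390),(553,335,590,375),lambda h,P:(P[...,2]>.02)),
'decoy':((405,340,445,378),None,lambda h,P:(P[...,2]>.02)),
}
for k,(a,b,f) in I.items():
  for c,P,bx in((T,pT,a),(Sd,pS,b)):
    if bx is None: continue
    m=seg(c,bx,f,P); Z=P[m][:,2]
    if not m.sum(): print(k,'none');continue
    q=np.percentile(Z,[2,25,50,75,95]).round(4)*1000
    print(k,m.sum(),'z',q,'rect',rect(c,m,np.percentile(Z,50)),'P',(P[m].mean(0)*1000).round(1))
# tabletop check and vase etc heights
print('table',[np.round(P[v0,u0],4) for P in(pT,) for u0,v0 in((200,160),(230,230),(170,230))],[np.round(pS[v0,u0],4) for u0,v0 in((160,230),(170,200),(230,180))])
E
```

```text
mat 3334 z [-4.1  0.5  3.3  5.7  8.4] rect [565.3 198.  563.6 196.3 228.5 197.4  -0.6] P [563.6 196.3   3.1]
mat 2679 z [-4.3  0.1  2.9  5.1  7.9] rect [572.9 199.9 557.7 193.3 241.8 208.4  -3.5] P [557.9 193.3   2.6]
darkfar 330 z [18.4 22.1 24.  25.5 27.9] rect [607.2  56.5 605.9  57.5 152.2  31.6  -0.8] P [605.9  57.6  23.8]
darknear 348 z [19.  22.6 23.9 25.3 27.9] rect [442.8  59.2 442.4  59.2 150.9  31.7   2.4] P [442.4  59.2  23.9]
pale 367 z [42.6 45.8 47.5 49.4 51.2] rect [399.5 165.3 399.4 165.2 150.5  31.6  86.8] P [399.4 165.1  47.5]
pale 411 z [36.9 44.5 46.5 48.2 50.3] rect [395.1 167.3 396.3 166.2 150.7  40.   86.9] P [396.7 166.3  45.9]
board 929 z [14.7 19.8 23.5 29.5 34.6] rect [500.2 397.1 499.  395.6 201.8  65.8  -1.1] P [498.8 395.2  24.6]
board 857 z [13.8 19.8 23.6 29.6 34.9] rect [499.8 396.2 494.1 396.2 220.3  65.7  -0.6] P [493.3 395.9  24.5]
terra 239 z [28.6 36.9 39.5 42.7 68.8] rect [ 397.8 -167.2  397.4 -167.5   61.5   57.5   88.5] P [ 397.3 -167.    42.3]
terra 244 z [24.2 34.9 38.7 42.6 68.7] rect [ 392.1 -168.   391.4 -167.6   73.4   59.   -10.1] P [ 389.3 -166.8   41.5]
white 246 z [27.  36.  39.6 42.7 68.4] rect [ 379.9 -326.8  379.8 -326.9   62.3   57.5   88.3] P [ 379.7 -326.1   42.1]
white 258 z [23.8 35.5 40.6 45.  69.6] rect [ 376.2 -325.3  374.5 -325.2   75.9   59.7  -14.2] P [ 373.1 -324.4   42.4]
decoy 237 z [30.4 36.7 39.9 43.1 68.6] rect [417.9 -41.9 417.4 -42.7  61.3  57.7  88.6] P [417.2 -42.6  42.1]
table [array([ 0.6778,  0.2068, -0.0029]), array([0.4201, 0.0992, 0.002 ]), array([ 0.4251,  0.3124, -0.0017])] [array([4.548e-01, 3.463e-01, 3.000e-04]), array([ 0.5843,  0.3176, -0.0026]), array([ 0.6581,  0.0997, -0.0007])]
```

```bash
cat >> h.py <<'E'
def to(*tg,yaw=0):
    o=ctrl.get_obs(); q=Ro.from_quat(np.roll(o['eef_rot'],-1)); M=q.as_matrix()
    y=np.arctan2(M[1,0],M[0,0]); print('t',round(o['time_s'],1),'pos',(o['eef_pos']*1000).round(1),'yaw',y.round(3),'tilt',np.arccos(-M[2,2]).round(4),'turn z',round(y-np.radians(yaw),3),'q',o['q'].round(2),'F',o['wrist_force'].round(1))
    p=o['eef_pos']*1000
    for t in tg: print('to',t,'tool shift',(M.T@(np.array(t)-p)).round(1)); p=np.array(t,float)
E
python3 - <<'E'
from h import *
import pickle
T,Sd=[pickle.load(open(n+'0.pkl','rb')) for n in('top','side')]
pT=cloud(T);pS=cloud(Sd)
for c,P,b in((T,pT,(275,250,360,348)),(Sd,pS,(275,272,365,355))):
    h=cv2.cvtColor(c['frame'],cv2.COLOR_BGR2HSV); 
    m=seg(c,b,lambda h,P:(h[...,1]<42)&(P[...,2]<.02)); m=cv2.morphologyEx(m.astype(np.uint8),cv2.MORPH_CLOSE,np.ones((5,5)));m=cv2.morphologyEx(m,cv2.MORPH_OPEN,np.ones((5,5)))>0
    print('mat',m.sum(),rect(c,m,.005), 'sat in/out',h[190,200,1],h[190,170,1])
for c,P,b in((T,pT,(205,270,250,380)),(Sd,pS,(205,290,250,385))):
    m=seg(c,b,lambda h,P:(P[...,2]>.027)&(h[...,1]>110)); print('dishes',m.sum(),rect(c,m,.034))
for n,P in(('T',pT),('S',pS)):
    for lo,hi in((.1,.2),(.3,.5)):
        s=(P[...,0]>.4)&(P[...,0]<.6)&(P[...,1]>.42)&(P[...,1]<.7)&(P[...,2]>lo)&(P[...,2]<hi); print(n,lo,s.sum(),np.percentile(P[s][:,1],[1,50]) if s.any() else '')
    s=(abs(P[...,2])<.008)&(P[...,0]>.3)&(P[...,0]<.9); print('table x',np.percentile(P[s][:,0],[.5,99.5]),'y',np.percentile(P[s][:,1],[.5,99.5]))
    s=(P[...,2]>.2)&(P[...,2]<.3)&(P[...,0]>.4)&(P[...,0]<.8)&(P[...,1]<0)&(P[...,1]>-.45); print('books',np.percentile(P[s],[2,98],axis=0).round(3))
to((320,-450,260),(340,0,260),(443,59,120))
E
```

```text
mat 2825 [553.5 195.6 550.2 193.  203.  195.1  -1.3] sat in/out 9 47
mat 1784 [564.5 184.2 559.7 193.9 187.7 175.3   0.9] sat in/out 5 59
dishes 112 [433.3 397.6 431.6 398.6  55.8  52.6   1.4]
dishes 115 [434.2 399.6 436.4 400.6  55.4  54.7  -4.8]
T 0.1 978 [0.53955095 0.54266883]
T 0.3 3985 [0.53951106 0.54227563]
table x [0.35656533 0.74639235] y [-0.90093712  0.54313342]
books [[ 0.472 -0.427  0.201]
 [ 0.746 -0.021  0.296]]
S 0.1 666 [0.53941438 0.54207279]
S 0.3 2077 [0.53967541 0.54211321]
table x [0.35612763 0.74884753] y [-0.45031569  0.54264607]
books [[ 0.466 -0.276  0.201]
 [ 0.751 -0.003  0.297]]
t 0.1 pos [ 161.  -551.5  230.5] yaw 0.284 tilt 0.0016 turn z 0.284 q [-1.49  0.18  1.61 -0.    1.35 -0.21] F [ 0.6 -0.6 -0.1]
to (320, -450, 260) tool shift [181.1 -52.9 -29.4]
to (340, 0, 260) tool shift [ 145.2 -426.4    0.7]
to (443, 59, 120) tool shift [115.4 -27.6 140.1]
```

Request:
jog_arm(
  series=[
    [[0, 0, -15, 0, 0, 0.142, 50], [0, 0, -15, 0, 0, 0.142, 50], [40, -25, 0, 0, 0, 0, 50], [40, -25, 0, 0, 0, 0, 50], [40, -25, 0, 0, 0, 0, 50], [40, -25, 0, 0, 0, 0, 50], [0, -40, 0, 0, 0, 0, 50], [0, -40, 0, 0, 0, 0, 50], [0, -40, 0, 0, 0, 0, 50], [0, -40, 0, 0, 0, 0, 50]],
  ],
)

```text
time_s: 1.1
eef_pos: [0.3209, -0.2902, 0.2607]
eef_rot: [-0.0, 1.0, -0.0, -0.0]
wrist_force: [-0.1, -0.1, -0.5]
opening: 0.585
grasp_force: 0.0
```

Run:
```python
from h import *
import pickle
T,Sd=[pickle.load(open(n+'0.pkl','rb')) for n in('top','side')]
for c,b in((T,(275,250,360,348)),(Sd,(275,272,365,355))):
    m=seg(c,b,lambda h,P:(h[...,1]<28)); m=cv2.morphologyEx(m.astype(np.uint8),cv2.MORPH_CLOSE,np.ones((5,5)));m=cv2.morphologyEx(m,cv2.MORPH_OPEN,np.ones((5,5)))>0
    print('mat',m.sum(),rect(c,m,.005))
to((340,0,260),(443,59,120))
```

```text
mat 2129 [564.  185.3 561.1 192.5 182.  172.5   0.7]
mat 1685 [563.9 196.2 560.4 197.  183.6 152.2   0.6]
t 1.1 pos [ 320.9 -290.2  260.7] yaw -0.0 tilt 0.001 turn z -0.0 q [-1.01 -0.18  1.91  0.    1.41  0.56] F [-0.1 -0.1 -0.5]
to (340, 0, 260) tool shift [  19.1 -290.2    1. ]
to (443, 59, 120) tool shift [103.  -58.9 140. ]
```

Request:
jog_arm(
  series=[
    [[15.2, -43.6, 0, 0, 0, 0, 50], [15.2, -43.6, 0, 0, 0, 0, 50], [15.2, -43.6, 0, 0, 0, 0, 50], [15.2, -43.6, 0, 0, 0, 0, 50], [15.2, -43.6, 0, 0, 0, 0, 50], [15.2, -43.6, 0, 0, 0, 0, 50], [15.2, -43.6, 0, 0, 0, 0, 50], [15.2, -43.6, 0, 0, 0, 0, 50], [0, 0, 45, 0, 0, 0, 50], [0, 0, 45, 0, 0, 0, 50]],
  ],
)

```text
time_s: 2.1
eef_pos: [0.4439, 0.0585, 0.1712]
eef_rot: [0.0, 1.0, 0.002, 0.002]
wrist_force: [-0.1, 0.3, -0.7]
opening: 0.584
grasp_force: 0.0
```

```bash
cat >> h.py <<'E'
def look(*names,tag=None):
    """top view of named things: height check and rect on top plane"""
    c=snap('top'); P=cloud(c)
    if tag: cv2.imwrite(f'pics/{tag}.png',cv2.resize(c['frame'],(800,600),interpolation=cv2.INTER_CUBIC))
    B={'dfar':(364,235,392,313),'dnear':(364,313,392,390),'pale':(280,355,372,388),'board':(205,270,250,380),'terra':(460,345,505,390),'white':(535,350,572,390)}
    for n in names:
        if n in B: b=B[n]; zm=.012
        else: b,zm=n
        m=seg(c,b,lambda h,P:(P[...,2]>zm)&(P[...,2]<.085),P)
        if m.sum(): Z=np.percentile(P[m][:,2],[25,50,95]); print(n,m.sum(),'z',(Z*1000).round(1),rect(c,m,Z[1]))
    return c,P
E
python3 - <<'E'
from h import *
look('dnear','dfar','board','pale',tag='t1')
to((443,59,3))
E
```

```text
dnear 100 z [21.9 24.  28.1] [399.1  59.8 400.5  61.2  61.7  24.2  -1. ]
dfar 248 z [22. 24. 28.] [625.   58.  624.7  57.8 116.5  28.6  -1. ]
board 990 z [19.7 23.6 34.8] [502.  396.2 501.1 396.7 205.6  68.5  -0.9]
pale 211 z [45.6 47.5 51.5] [398.  132.8 397.3 133.4  84.8  30.3  88.7]
t 2.1 pos [437.8  58.4 162.8] yaw 0.002 tilt 0.0106 turn z 0.002 q [-0.14 -0.04  1.99 -0.    1.2   1.43] F [-4.9 -0.7 -5.2]
to (443, 59, 3) tool shift [  6.8  -0.3 159.8]
```

View pics/t1.png

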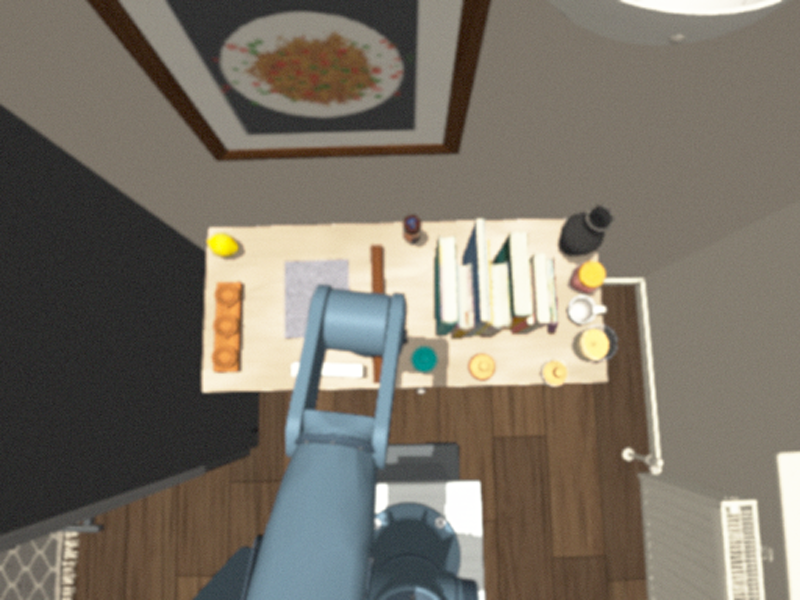

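The picture shows the arm above the near dark slat; nothing has been knocked aside.

Request:
jog_arm(
  series=[
    [[0, 0, 42, 0, 0, 0, 50], [0, 0, 42, 0, 0, 0, 50], [0, 0, 42, 0, 0, 0, 50], [0, 0, 27, 0, 0, 0, 50], [0, 0, 15, 0, 0, 0, 50], [0, 0, 0, 0, 0, 0, 50], [0, 0, 0, 0, 0, 0, 15], [0, 0, 0, 0, 0, 0, 15], [0, 0, 0, 0, 0, 0, 15], [0, 0, 0, 0, 0, 0, 15]],
  ],
)

```text
time_s: 3.15
eef_pos: [0.4442, 0.0565, 0.0048]
eef_rot: [0.0, 1.0, -0.0, 0.001]
wrist_force: [-1.4, -1.3, 8.7]
opening: 0.312
grasp_force: 60.0
```

Request:
jog_arm(
  series=[
    [[0, 0, -25, 0, 0, 0, 15], [0, 0, -40, 0, 0, 0, 15], [0, 0, -35, 0, 0, 0, 15], [20.3, -32, 0, 0, 0, 0, 15], [20.2, -32, 0, 0, 0, 0, 15], [20.3, -32, 0, 0, 0, 0, 15], [20.2, -32, 0, 0, 0, 0, 15], [20.3, -32, 0, 0, 0, 0, 15], [20.2, -31, 0, 0, 0, 0, 15], [0, 0, 0, 0, 0, 0, 15]],
  ],
)

```text
time_s: 4.15
eef_pos: [0.5662, 0.2512, 0.104]
eef_rot: [-0.001, 1.0, 0.001, 0.001]
wrist_force: [-0.1, 0.5, -0.9]
opening: 0.314
grasp_force: 59.0
```

Run:
```python
from h import *
c,P=look('dfar'); to((564,249,8))
c=snap('side');P=cloud(c);cv2.imwrite('pics/s2.png',cv2.resize(c['frame'],(800,600)))
```

```text
dfar 329 z [22.3 23.6 28. ] [607.3  56.5 605.7  57.5 152.3  31.7  -0.8]
t 4.2 pos [564.8 249.4 103.5] yaw 0.002 tilt 0.0008 turn z 0.002 q [0.22 0.41 1.59 0.   1.14 1.79] F [-0.4  0.1 -1. ]
to (564, 249, 8) tool shift [-0.9  0.4 95.5]
```

View pics/s2.png

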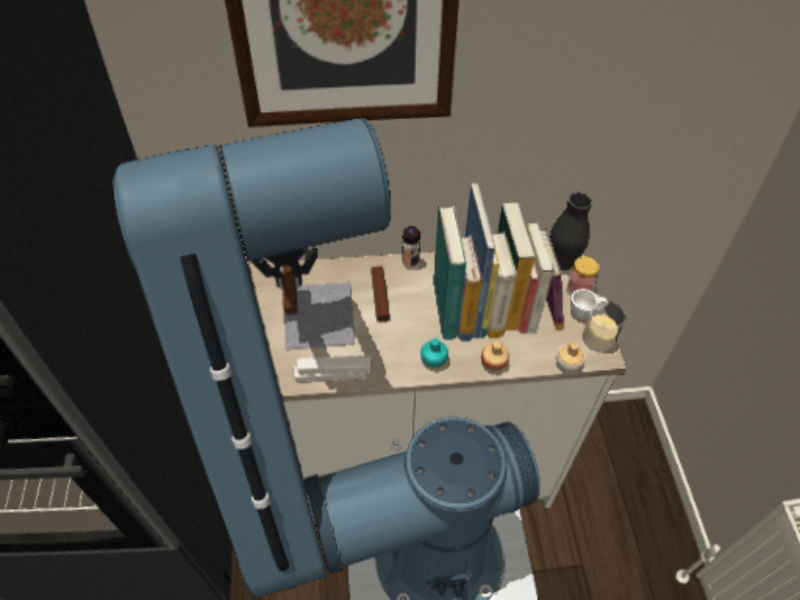

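The slat is held level over the mat at (290,290); the other objects are undisturbed.

Request:
jog_arm(
  series=[
    [[0, 0, 40, 0, 0, 0, 15], [0, 0, 35, 0, 0, 0, 15], [0, 0, 12, 0, 0, 0, 15], [0, 0, 7, 0, 0, 0, 15], [0, 0, 0, 0, 0, 0, 15], [0, 0, 0, 0, 0, 0, 45], [0, 0, 0, 0, 0, 0, 45], [0, 0, 0, 0, 0, 0, 45], [0, 0, -25, 0, 0, 0, 45], [0, 0, -45, 0, 0, 0, 45]],
  ],
)

```text
time_s: 5.25
eef_pos: [0.5613, 0.2469, 0.0766]
eef_rot: [0.001, 1.0, -0.0, -0.004]
wrist_force: [0.2, 0.1, -0.5]
opening: 0.523
grasp_force: 0.0
```

Run:
```python
from h import *
look('dfar'); to((606.5,57.5,140),(606.5,57.5,3))
```

```text
dfar 331 z [22.1 23.5 27.6] [607.3  56.5 605.8  57.5 152.3  31.7  -0.8]
t 5.3 pos [567.6 248.7  87.1] yaw 0.0 tilt 0.0077 turn z 0.0 q [0.22 0.43 1.6  0.   1.1  1.79] F [4.5 2.9 5.4]
to (606.5, 57.5, 140) tool shift [ 39.3 191.1 -52.9]
to (606.5, 57.5, 3) tool shift [ -1.    0.2 137. ]
```

Request:
jog_arm(
  series=[
    [[7, 32, -5, 0, 0, 0, 50], [7, 32, -5, 0, 0, 0, 50], [7, 32, -5, 0, 0, 0, 50], [7, 32, -5, 0, 0, 0, 50], [7, 32, 0, 0, 0, 0, 50], [7, 32, 0, 0, 0, 0, 50], [0, 0, 0, 0, 0, 0, 50], [0, 0, 30, 0, 0, 0, 50], [0, 0, 25, 0, 0, 0, 50], [0, 0, 0, 0, 0, 0, 50]],
  ],
)

```text
time_s: 6.3
eef_pos: [0.6031, 0.0565, 0.0408]
eef_rot: [-0.0, 1.0, -0.0, -0.003]
wrist_force: [0.2, 0.8, -0.5]
opening: 0.587
grasp_force: 0.0
```

Run:
```python
from h import *
look(((270,240,362,352),.016),'board','pale'); to((606.5,57.5,3))
```

```text
((270, 240, 362, 352), 0.016) 361 z [26.6 28.4 32.6] [564.5 244.5 563.4 244.7 152.4  34.1   2.5]
board 987 z [19.8 23.4 34.6] [502.1 397.1 500.9 396.8 205.7  66.9  -0.9]
t 6.3 pos [604.6  56.4  42.8] yaw 0.0 tilt 0.004 turn z 0.0 q [-0.1   0.48  1.64  0.    1.03  1.47] F [-0.1  0.  -0.4]
to (606.5, 57.5, 3) tool shift [ 2.1 -1.1 39.8]
```

Request:
jog_arm(
  series=[
    [[1, 0, 20, 0, 0, 0, 50], [0, 0, 19, 0, 0, 0, 50], [0, 0, 0, 0, 0, 0, 50], [0, 0, 0, 0, 0, 0, 15], [0, 0, 0, 0, 0, 0, 15], [0, 0, 0, 0, 0, 0, 15], [0, 0, 0, 0, 0, 0, 15], [0, 0, -20, 0, 0, 0, 15], [0, 0, -40, 0, 0, 0, 15], [0, 0, 0, 0, 0, 0, 15]],
  ],
)

```text
time_s: 7.35
eef_pos: [0.6116, 0.0554, 0.0715]
eef_rot: [0.001, 1.0, -0.0, 0.005]
wrist_force: [1.3, -1.2, -0.0]
opening: 0.309
grasp_force: 59.3
```

Run:
```python
from h import *
to((564,145,63),(564,145,9)); print(ctrl.get_obs()['opening'])
```

```text
t 7.3 pos [611.6  55.4  71.5] yaw -0.0 tilt 0.0103 turn z -0.0 q [-0.1   0.44  1.62  0.    1.07  1.47] F [ 1.3 -1.2 -0. ]
to (564, 145, 63) tool shift [-47.7 -89.6   7.9]
to (564, 145, 9) tool shift [-0.6 -0.1 54. ]
0.3085510408134829
```

Request:
jog_arm(
  series=[
    [[-14, -29, 0, 0, 0, 0, 15], [-14, -29, 0, 0, 0, 0, 15], [-14, -29, 0, 0, 0, 0, 15], [0, 0, 0, 0, 0, 0, 15], [0, 0, 30, 0, 0, 0, 15], [0, 0, 18, 0, 0, 0, 15], [0, 0, 7, 0, 0, 0, 15], [0, 0, 0, 0, 0, 0, 15], [0, 0, 0, 0, 0, 0, 45], [0, 0, 0, 0, 0, 0, 45]],
  ],
)

```text
time_s: 8.35
eef_pos: [0.5659, 0.1423, 0.0107]
eef_rot: [0.0, 1.0, -0.0, 0.001]
wrist_force: [-0.4, 1.1, 0.1]
opening: 0.526
grasp_force: 0.0
```

Run:
```python
from h import *
to((564,145,100),(398,165.5,100),yaw=90)
```

```text
t 8.3 pos [565.9 142.3  10.7] yaw -0.001 tilt 0.0011 turn z -1.571 q [ 0.04  0.49  1.71 -0.    0.94  1.61] F [-0.4  1.1  0.1]
to (564, 145, 100) tool shift [ -1.8  -2.7 -89.3]
to (398, 165.5, 100) tool shift [-166.   -20.4   -0.2]
```

Request:
jog_arm(
  series=[
    [[0, 0, -25, 0, 0, 0, 45], [0, 0, -45, 0, 0, 0, 45], [0, 0, -20, 0, 0, 0, 45], [-41.5, -5.5, 0, 0, 0, 0, 45], [-41.5, -5.5, 0, 0, 0, 0, 45], [-41.5, -5.5, 0, 0, 0, 0, 45], [-41.5, -5.5, 0, 0, 0, 0, 45], [0, 0, 0, 0, 0, -0.138, 45], [0, 0, 0, 0, 0, -0.138, 45], [0, 0, 0, 0, 0, -0.138, 45]],
  ],
)

```text
time_s: 9.35
eef_pos: [0.3994, 0.1647, 0.1006]
eef_rot: [0.0, 0.978, 0.208, 0.001]
wrist_force: [1.2, -0.4, -0.8]
opening: 0.526
grasp_force: 0.0
```

Request:
jog_arm(
  series=[
    [[0, 0, 0, 0, 0, -0.138, 45], [0, 0, 0, 0, 0, -0.138, 45], [0, 0, 0, 0, 0, -0.138, 45], [0, 0, 0, 0, 0, -0.138, 45], [0, 0, 0, 0, 0, -0.138, 45], [0, 0, 0, 0, 0, -0.138, 45], [0, 0, 0, 0, 0, -0.138, 45], [0, 0, 0, 0, 0, -0.138, 45], [0, 0, 0, 0, 0, 0, 45], [0, 0, 0, 0, 0, 0, 45]],
  ],
)

```text
time_s: 10.35
eef_pos: [0.3995, 0.1646, 0.1004]
eef_rot: [0.0, 0.727, 0.687, 0.0]
wrist_force: [0.2, -0.2, -0.1]
opening: 0.527
grasp_force: 0.0
```

Run:
```python
from h import *
c,P=look(((270,240,318,352),.016),((318,240,362,352),.016),'board',tag='t3')
c=snap('side');P=cloud(c)
m=seg(c,(285,345,380,385),lambda h,P:(P[...,2]>.042)&(P[...,2]<.06),P);print('pale side',m.sum(),rect(c,m,.048))
to((398,165.5,100),(398,165.5,28),yaw=87)
```

```text
((270, 240, 318, 352), 0.016) 360 z [26.5 28.3 32.4] [564.6 244.4 563.5 244.8 152.4  34.4   2.5]
((318, 240, 362, 352), 0.016) 339 z [26.9 28.4 32.6] [ 5.636e+02  1.429e+02  5.624e+02  1.429e+02  1.537e+02  2.840e+01
 -3.000e-01]
board 993 z [19.9 23.5 34.6] [502.1 396.9 501.  396.5 205.6  67.2  -0.9]
pale side 348 [398.1 167.2 397.1 165.8 151.   34.7  84.9]
t 10.4 pos [399.4 164.7 100.3] yaw 1.515 tilt 0.0001 turn z -0.003 q [0.11 0.03 2.07 0.   1.04 0.17] F [-0.  -1.3 -0.4]
to (398, 165.5, 100) tool shift [ 0.8 -1.4  0.3]
to (398, 165.5, 28) tool shift [-0. -0. 72.]
```

View pics/t3.png

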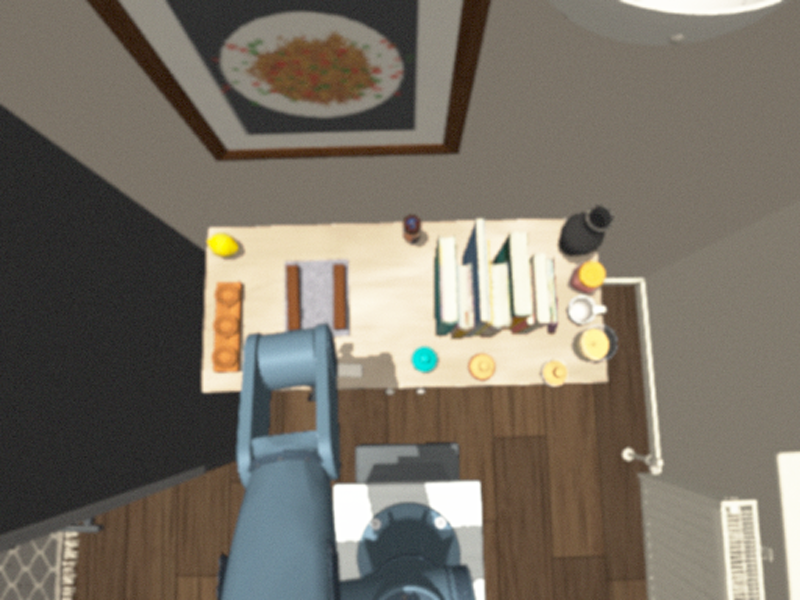

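Both dark slats lie on the mat at (293,297) and (340,297), along its long edges. Next I pick the upper white slat.

Request:
jog_arm(
  series=[
    [[0.5, -1, 30, 0, 0, 0, 50], [0, 0, 30, 0, 0, 0, 50], [0, 0, 12, 0, 0, 0, 50], [0, 0, 0, 0, 0, 0, 50], [0, 0, 0, 0, 0, 0, 15], [0, 0, 0, 0, 0, 0, 15], [0, 0, 0, 0, 0, 0, 15], [0, 0, 0, 0, 0, 0, 15], [0, 0, -20, 0, 0, 0, 15], [0, 0, -40, 0, 0, 0, 15]],
  ],
)

```text
time_s: 11.45
eef_pos: [0.3956, 0.1649, 0.0869]
eef_rot: [-0.002, 0.726, 0.688, -0.003]
wrist_force: [0.6, 0.9, -0.5]
opening: 0.311
grasp_force: 59.3
```

Run:
```python
from h import *
to((619,197,90),(619,197,34),yaw=90); print(ctrl.get_obs()['opening'])
```

```text
t 11.4 pos [395.6 164.9  86.9] yaw 1.517 tilt 0.0064 turn z -0.053 q [0.12 0.05 2.08 0.   1.02 0.17] F [ 0.6  0.9 -0.5]
to (619, 197, 90) tool shift [ 44.  221.4  -4.6]
to (619, 197, 34) tool shift [ 0.1  0.4 56. ]
0.3112808226033395
```

Request:
jog_arm(
  series=[
    [[0, 0, 0, 0, 0, -0.053, 15], [5.3, 36.8, 0, 0, 0, 0, 15], [5.3, 36.8, 0, 0, 0, 0, 15], [5.3, 36.8, 0, 0, 0, 0, 15], [5.3, 36.8, 0, 0, 0, 0, 15], [5.3, 36.8, 0, 0, 0, 0, 15], [5.3, 36.8, 0, 0, 0, 0, 15], [0, 0, 0, 0, 0, 0, 15], [0, 0, 25, 0, 0, 0, 15], [0, 0, 12, 0, 0, 0, 15]],
  ],
)

```text
time_s: 12.45
eef_pos: [0.6174, 0.1969, 0.0494]
eef_rot: [-0.001, 0.707, 0.707, -0.001]
wrist_force: [-0.2, 0.5, -1.9]
opening: 0.314
grasp_force: 59.5
```

Run:
```python
from h import *
c,P=look('pale','board'); m=seg(c,(280,355,372,388),lambda h,P:(P[...,2]>.016)&(P[...,2]<.06),P);print(rect(c,m,.024))
to((619,197,33.5),yaw=90)
```

```text
pale 189 z [21.9 23.8 27. ] [397.5 142.6 397.6 142.4  86.7  27.4  88.7]
board 590 z [21.3 25.4 35.2] [502.  400.9 511.4 406.  205.1  57.7  -0.8]
[397.5 142.6 397.6 142.8  86.6  27.4  88.7]
t 12.5 pos [615.9 196.7  47.4] yaw 1.571 tilt 0.0063 turn z -0.0 q [0.13 0.55 1.53 0.   1.08 0.13] F [-2.  -0.5 -2.1]
to (619, 197, 33.5) tool shift [ 0.3  3.2 13.8]
```

Request:
jog_arm(
  series=[
    [[0, 0, 10, 0, 0, 0, 15], [0, 0, 5, 0, 0, 0, 15], [0, 0, 2, 0, 0, 0, 15], [0, 0, 0, 0, 0, 0, 15], [0, 0, 0, 0, 0, 0, 45], [0, 0, 0, 0, 0, 0, 45], [0, 0, 0, 0, 0, 0, 45], [0, 0, -25, 0, 0, 0, 45], [0, 0, -35, 0, 0, 0, 45], [0, 0, 0, 0, 0, 0, 45]],
  ],
)

```text
time_s: 13.5
eef_pos: [0.6229, 0.1977, 0.1]
eef_rot: [0.003, 0.707, 0.707, 0.004]
wrist_force: [1.7, -0.4, 0.1]
opening: 0.523
grasp_force: 0.0
```

Run:
```python
from h import *
to((398,166,100),(398,166,4),yaw=88.5)
```

```text
t 13.5 pos [622.9 197.7 100. ] yaw 1.571 tilt 0.0095 turn z 0.026 q [0.13 0.48 1.5  0.   1.15 0.13] F [ 1.7 -0.4  0.1]
to (398, 166, 100) tool shift [ -31.6 -224.9   -2.1]
to (398, 166, 4) tool shift [-0.1 -0.9 96. ]
```

Request:
jog_arm(
  series=[
    [[0, 0, 0, 0, 0, 0.03, 50], [-5.2, -36.8, 0, 0, 0, 0, 50], [-5.2, -36.8, 0, 0, 0, 0, 50], [-5.2, -36.8, 0, 0, 0, 0, 50], [-5.2, -36.8, 0, 0, 0, 0, 50], [-5.2, -36.8, 0, 0, 0, 0, 50], [-5.2, -36.8, 0, 0, 0, 0, 50], [0, 0, 25, 0, 0, 0, 50], [0, 0, 10, 0, 0, 0, 50], [0, 0, 0, 0, 0, 0, 50]],
  ],
)

```text
time_s: 14.5
eef_pos: [0.3966, 0.1723, 0.0581]
eef_rot: [-0.001, 0.718, 0.696, -0.001]
wrist_force: [0.0, -0.6, -0.6]
opening: 0.583
grasp_force: 0.0
```

Run:
```python
from h import *
c,P=look(((270,240,362,352),.04),'board')
c=snap('side');P=cloud(c)
m=seg(c,(285,345,380,388),lambda h,P:(P[...,2]>.018)&(P[...,2]<.06),P);print('pale side',m.sum(),rect(c,m,.024))
to((398,166,4),yaw=88.5)
```

```text
((270, 240, 362, 352), 0.04) 361 z [50.9 52.6 56.6] [617.3 197.2 617.7 197.5 150.1  34.2 -89.9]
board 987 z [19.8 23.6 34.6] [502.  397.2 500.8 396.6 205.6  66.5  -0.9]
pale side 304 [396.1 175.4 396.3 174.4 152.1  35.2  88.2]
t 14.6 pos [398.2 172.5  59.3] yaw 1.541 tilt 0.0004 turn z -0.004 q [0.13 0.12 2.08 0.   0.95 0.16] F [ 0.1  0.5 -0.3]
to (398, 166, 4) tool shift [-6.5  0.1 55.3]
```

White slat one is placed at mat (+53, 0), top at 53 mm as expected.

Request:
jog_arm(
  series=[
    [[2, 0, 30, 0, 0, 0, 50], [0, 0, 20, 0, 0, 0, 50], [0, 0, 5.5, 0, 0, 0, 50], [0, 0, 0, 0, 0, 0, 15], [0, 0, 0, 0, 0, 0, 15], [0, 0, 0, 0, 0, 0, 15], [0, 0, 0, 0, 0, 0, 15], [0, 0, -20, 0, 0, 0, 15], [0, 0, -40, 0, 0, 0, 15], [0, 0, -25, 0, 0, 0, 15]],
  ],
)

```text
time_s: 15.6
eef_pos: [0.3983, 0.1747, 0.0912]
eef_rot: [0.001, 0.718, 0.696, 0.001]
wrist_force: [-0.1, 0.2, -0.4]
opening: 0.314
grasp_force: 59.3
```

Run:
```python
from h import *
to((509,197,89),(509,197,33.5),yaw=90); print(ctrl.get_obs()['opening'])
```

```text
t 15.6 pos [398.3 174.7  91.2] yaw 1.541 tilt 0.0023 turn z -0.03 q [0.14 0.05 2.07 0.   1.02 0.17] F [-0.1  0.2 -0.4]
to (509, 197, 89) tool shift [ 25.6 110.    2.4]
to (509, 197, 33.5) tool shift [-0.  -0.1 55.5]
0.31443725001531053
```

Request:
jog_arm(
  series=[
    [[0, 0, 0, 0, 0, -0.03, 15], [5.6, 27.7, 0, 0, 0, 0, 15], [5.6, 27.7, 0, 0, 0, 0, 15], [5.6, 27.7, 0, 0, 0, 0, 15], [5.6, 27.7, 0, 0, 0, 0, 15], [0, 0, 0, 0, 0, 0, 15], [0, 0, 30, 0, 0, 0, 15], [0, 0, 15, 0, 0, 0, 15], [0, 0, 7, 0, 0, 0, 15], [0, 0, 3, 0, 0, 0, 15]],
  ],
)

```text
time_s: 16.6
eef_pos: [0.5059, 0.1966, 0.0335]
eef_rot: [-0.002, 0.707, 0.707, -0.002]
wrist_force: [-15.7, -4.2, 29.8]
opening: 0.316
grasp_force: 63.4
```

Request:
jog_arm(
  series=[
    [[0, 0, 0, 0, 0, 0, 15], [0, 0, 0, 0, 0, 0, 45], [0, 0, 0, 0, 0, 0, 45], [0, 0, 0, 0, 0, 0, 45], [0, 0, -25, 0, 0, 0, 45], [0, 0, -40, 0, 0, 0, 60], [0, 0, -20, 0, 0, 0.142, 85], [0, 0, 0, 0, 0, 0.142, 85], [0, 0, 0, 0, 0, 0.142, 85], [0, 0, 0, 0, 0, 0.142, 85]],
  ],
)

```text
time_s: 17.6
eef_pos: [0.5085, 0.197, 0.1193]
eef_rot: [0.0, 0.878, 0.478, 0.0]
wrist_force: [-0.1, 0.1, -0.3]
opening: 1.0
grasp_force: 0.0
```

Run:
```python
from h import *
to((500.5,397,120),yaw=-1)
```

```text
t 17.6 pos [508.5 197.  119.3] yaw 0.997 tilt 0.001 turn z 1.014 q [ 0.15  0.24  1.78 -0.    1.12  0.73] F [-0.1  0.1 -0.3]
to (500.5, 397, 120) tool shift [ 163.6 -115.3   -0.7]
```

Request:
jog_arm(
  series=[
    [[0, 0, 0, 0, 0, 0.145, 85], [0, 0, 0, 0, 0, 0.145, 85], [0, 0, 0, 0, 0, 0.145, 85], [0, 0, 0, 0, 0, 0.145, 85], [0, 0, 0, 0, 0, 0.145, 85], [0, 0, 0, 0, 0, 0.145, 85], [0, 0, 0, 0, 0, 0.144, 85], [0, -40, 0, 0, 0, 0, 85], [0, -40, 0, 0, 0, 0, 85], [0, -40, 0, 0, 0, 0, 85]],
  ],
)

```text
time_s: 18.6
eef_pos: [0.5099, 0.318, 0.119]
eef_rot: [-0.0, 1.0, -0.006, 0.0]
wrist_force: [0.5, 0.7, -0.2]
opening: 0.993
grasp_force: 0.0
```

Run:
```python
from h import *
c,P=look('board')
for n in('top','side'):
    c=snap(n);P=cloud(c)
    b=(275,240,362,352) if n=='top' else (275,262,370,362)
    m=seg(c,b,lambda h,P:(P[...,2]>.04)&(P[...,2]<.06)&(P[...,0]<.565),P);print(n,'pale near',m.sum(),rect(c,m,.053))
    m=seg(c,b,lambda h,P:(P[...,2]>.04)&(P[...,2]<.06)&(P[...,0]>.565),P);print('pale far',m.sum(),rect(c,m,.053) if m.any() else'')
to((500.5,397,120),(500.5,397,0),yaw=-1)
cv2.imwrite('pics/s4.png',cv2.resize(c['frame'],(800,600)))
```

```text
board 23 z [18.6 22.3 35. ] [487.1 423.6 485.5 423.9  44.8  11.   10. ]
top pale near 366 [506.5 196.6 506.5 195.6 147.7  32.8 -89.6]
pale far 362 [617.2 197.2 617.6 197.5 150.   34.2 -89.9]
side pale near 384 [500.9 198.3 501.6 199.4 153.3  42.4 -89.9]
pale far 325 [612.2 198.  612.6 195.8 150.5  44.4  88.1]
t 18.8 pos [509.3 319.  118.8] yaw -0.008 tilt 0.0005 turn z 0.01 q [0.36 0.36 1.63 0.   1.15 1.94] F [-0.7 -0.2  0.9]
to (500.5, 397, 120) tool shift [ -9.4 -77.9  -1.2]
to (500.5, 397, 0) tool shift [ -0.   0. 120.]
```

View pics/s4.png

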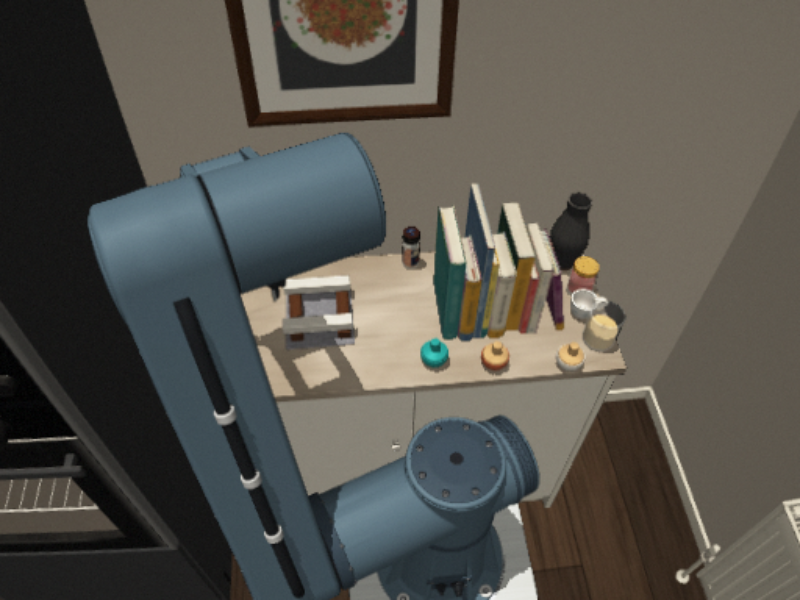

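Both white slats lie across the dark ones, at (318,284) and (318,325). The arm hides the board, so I check the part that is still visible.

Run:
```python
from h import *
for n in('top','side'):
    c=snap(n);P=cloud(c);h=cv2.cvtColor(c['frame'],cv2.COLOR_BGR2HSV)
    m=(P[...,2]>.013)&(P[...,2]<.04)&(h[...,1]>110)&(h[...,0]<20)&(P[...,1]>.33)&(P[...,1]<.5)&(P[...,0]>.36)&(P[...,0]<.66)
    print(n,m.sum(),np.percentile(P[m],[2,50,98],axis=0).round(3).tolist() if m.any() else '')
```

```text
top 16 [[0.472, 0.368, 0.015], [0.592, 0.373, 0.018], [0.602, 0.425, 0.023]]
side 0
```

Request:
jog_arm(
  series=[
    [[-4, -39.5, 0, 0, 0, 0.01, 85], [-4, -39.5, 0, 0, 0, 0, 85], [0, 0, 0, 0, 0, 0, 85], [0, 0, 40, 0, 0, 0, 85], [0, 0, 40, 0, 0, 0, 85], [0, 0, 25, 0, 0, 0, 85], [0, 0, 13, 0, 0, 0, 85], [0, 0, 0, 0, 0, 0, 85], [0, 0, 0, 0, 0, 0, 85], [0, 0, 0, 0, 0, 0, 85]],
  ],
)

```text
time_s: 19.85
eef_pos: [0.5046, 0.3965, 0.003]
eef_rot: [-0.001, 1.0, -0.011, 0.002]
wrist_force: [-0.2, 0.1, 0.6]
opening: 0.996
grasp_force: 0.0
```

Request:
jog_arm(
  series=[
    [[0, 0, 2, 0, 0, 0, 85], [0, 0, 0, 0, 0, 0, 45], [0, 0, 0, 0, 0, 0, 45], [0, 0, 0, 0, 0, 0, 45], [0, 0, 0, 0, 0, 0, 45], [0, 0, 0, 0, 0, 0, 45], [0, 0, -10, 0, 0, 0, 45], [0, 0, -25, 0, 0, 0, 45], [0, 0, -35, 0, 0, 0, 45], [0, 0, -30, 0, 0, 0, 45]],
  ],
)

```text
time_s: 20.85
eef_pos: [0.5024, 0.3957, 0.0998]
eef_rot: [0.0, 1.0, -0.011, -0.001]
wrist_force: [0.5, -1.0, -2.6]
opening: 0.663
grasp_force: 65.6
```

Run:
```python
from h import *
to((564,197,110),(564,197,54)); print(ctrl.get_obs()['opening'])
for n in('top','side'):
    c=snap(n);P=cloud(c);h=cv2.cvtColor(c['frame'],cv2.COLOR_BGR2HSV)
    m=(P[...,2]>.05)&(P[...,2]<.16)&(h[...,1]>110)&(h[...,0]<20)&(P[...,1]>.33)&(P[...,1]<.5)&(P[...,0]>.36)&(P[...,0]<.66)
    print(n,m.sum(),np.percentile(P[m],[2,50,98],axis=0).round(3).tolist() if m.any() else '')
```

```text
t 20.9 pos [502.4 395.7  99.8] yaw -0.021 tilt 0.0013 turn z -0.021 q [ 0.48  0.46  1.53 -0.    1.15  2.07] F [ 0.5 -1.  -2.6]
to (564, 197, 110) tool shift [ 65.8 197.4 -10.2]
to (564, 197, 54) tool shift [ 0.1 -0.  56. ]
0.6627879933288043
top 659 [[0.406, 0.367, 0.107], [0.537, 0.382, 0.122], [0.597, 0.416, 0.135]]
side 8 [[0.493, 0.369, 0.123], [0.498, 0.373, 0.133], [0.509, 0.376, 0.154]]
```

Request:
jog_arm(
  series=[
    [[0, 0, 0, 0, 0, -0.021, 45], [10.4, 33.1, 0, 0, 0, 0, 45], [10.4, 33.1, 0, 0, 0, 0, 45], [10.3, 33.1, 0, 0, 0, 0, 45], [10.3, 33.1, 0, 0, 0, 0, 45], [10.3, 33.1, 0, 0, 0, 0, 45], [10.3, 33.1, 0, 0, 0, 0, 45], [0, 0, 0, 0, 0, 0, 45], [0, 0, 15, 0, 0, 0, 45], [0, 0, 10, 0, 0, 0, 45]],
  ],
)

```text
time_s: 21.95
eef_pos: [0.563, 0.1978, 0.0709]
eef_rot: [0.0, 1.0, 0.0, -0.002]
wrist_force: [-0.5, 1.0, -2.7]
opening: 0.663
grasp_force: 65.6
```

Run:
```python
from h import *
to((564,197,54))
for n in('top','side'):
    c=snap(n);P=cloud(c);h=cv2.cvtColor(c['frame'],cv2.COLOR_BGR2HSV)
    m=(P[...,2]>.078)&(P[...,2]<.13)&(h[...,1]>110)&(h[...,0]<20)&(P[...,1]>.1)&(P[...,1]<.3)&(P[...,0]>.36)&(P[...,0]<.7)
    print(n,m.sum(),np.percentile(P[m],[2,50,98],axis=0).round(3).tolist() if m.any() else '')
```

```text
t 21.9 pos [563.  197.8  70.9] yaw 0.0 tilt 0.0037 turn z 0.0 q [0.14 0.42 1.66 0.   1.07 1.71] F [-0.5  1.  -2.7]
to (564, 197, 54) tool shift [ 1.1  0.8 16.9]
top 47 [[0.536, 0.17, 0.086], [0.628, 0.171, 0.091], [0.662, 0.177, 0.106]]
side 594 [[0.458, 0.171, 0.081], [0.514, 0.198, 0.092], [0.585, 0.226, 0.105]]
```

Board on target (near end x≈459, y 169–227). Lower and release.

Request:
jog_arm(
  series=[
    [[0, 0, 8, 0, 0, 0, 45], [0, 0, 5, 0, 0, 0, 45], [0, 0, 3, 0, 0, 0, 45], [0, 0, 1.5, 0, 0, 0, 45], [0, 0, 0, 0, 0, 0, 45], [0, 0, 0, 0, 0, 0, 45], [0, 0, 0, 0, 0, 0, 85], [0, 0, 0, 0, 0, 0, 85], [0, 0, 0, 0, 0, 0, 85], [0, 0, 0, 0, 0, 0, 85]],
  ],
)

```text
time_s: 23.05
eef_pos: [0.5652, 0.1974, 0.0567]
eef_rot: [-0.0, 1.0, -0.0, 0.0]
wrist_force: [1.0, 0.1, 0.3]
opening: 1.0
grasp_force: 0.0
```

Run:
```python
from h import *
to((564,197,170),(400,0,200),(397.5,-167,170))
```

```text
t 23.1 pos [565.2 197.4  56.7] yaw -0.0 tilt 0.0007 turn z -0.0 q [0.14 0.44 1.66 0.   1.04 1.71] F [1.  0.1 0.3]
to (564, 197, 170) tool shift [  -1.1    0.4 -113.3]
to (400, 0, 200) tool shift [-163.9  197.   -30.1]
to (397.5, -167, 170) tool shift [ -2.5 167.   30. ]
```

Request:
jog_arm(
  series=[
    [[0, 0, -15, 0, 0, 0, 85], [0, 0, -35, 0, 0, 0, 85], [0, 0, -45, 0, 0, 0, 70], [0, 0, -45, 0, 0, 0, 50], [-40, 20, 0, 0, 0, 0, 50], [-40, 20, 0, 0, 0, 0, 50], [-40, 20, 0, 0, 0, 0, 50], [-40, 20, 0, 0, 0, 0, 50], [-5, 40, 0, 0, 0, 0, 50], [-5, 40, 0, 0, 0, 0, 50]],
  ],
)

```text
time_s: 24.05
eef_pos: [0.394, 0.037, 0.1976]
eef_rot: [0.0, 1.0, 0.001, 0.001]
wrist_force: [0.6, -0.2, 0.1]
opening: 0.581
grasp_force: 0.0
```

```bash
cat >> h.py <<'E'
def knobs(c,P,box,z,lid):
    """pot: centroid of the raised knob top (z>lid) and of whole outline"""
    m=seg(c,box,lambda h,P:(P[...,2]>lid)&(P[...,2]<lid+.06),P)
    return m.sum(),(P[m][:,2]*1000).max().round(1) if m.any() else '',rect(c,m,z) if m.any() else ''
E
python3 - <<'E'
from h import *
c,P=look('terra','white',tag='t5')
print(knobs(c,P,(460,345,505,390),.066,.055),knobs(c,P,(535,350,572,390),.066,.055))
m=seg(c,(280,240,362,352),lambda h,P:(P[...,2]>.064)&(P[...,2]<.1),P);print('board',m.sum(),rect(c,m,.077))
for x0,x1 in((.45,.53),(.53,.60),(.60,.68)):
    m=seg(c,(270,230,362,352),lambda h,P:(P[...,2]>.081)&(P[...,2]<.1)&(P[...,0]>x0)&(P[...,0]<x1),P);print('dish',m.sum(),rect(c,m,.087),np.percentile(P[m][:,2],50))
c2=snap('side');P=cloud(c2);print('side',knobs(c2,P,(475,335,515,380),.066,.055),knobs(c2,P,(553,335,590,375),.066,.055))
to()
E
```

```text
terra 238 z [36.3 39.1 69.5] [ 397.8 -167.3  397.4 -167.6   61.6   57.6   88.5]
white 248 z [36.3 39.6 68.9] [ 379.9 -326.8  379.6 -326.8   62.3   57.5   88.3]
(np.int64(31), np.float64(74.5), array([ 398. , -168.6,  397.8, -168.4,   23.4,   19.9,   88.5])) (np.int64(34), np.float64(74.3), array([ 380.4, -328.1,  380. , -328.6,   23.5,   20.2,   86.3]))
board 1049 [5.622e+02 1.948e+02 5.611e+02 1.950e+02 2.074e+02 6.190e+01 1.000e-01]
dish 109 [494.9 195.7 495.3 196.9  53.8  53.4  88.7] 0.08488894902624988
dish 118 [5.657e+02 1.960e+02 5.647e+02 1.963e+02 5.490e+01 5.390e+01 1.000e-01] 0.08502055996587288
dish 115 [6.347e+02 1.964e+02 6.365e+02 1.979e+02 5.620e+01 5.440e+01 1.000e-01] 0.0853529292059576
side (np.int64(36), np.float64(71.6), array([ 393.7, -169.6,  394.8, -169.5,   28.7,   22.5,  -10.7])) (np.int64(42), np.float64(73.1), array([ 378.2, -328.4,  378.7, -327.8,   31. ,   22.9,  -15. ]))
t 24.1 pos [394.9  33.9 197.8] yaw -0.005 tilt 0.0033 turn z -0.005 q [-0.21 -0.21  2.07 -0.    1.29  1.36] F [-0.1  0.7  0.4]
```

View pics/t5.png

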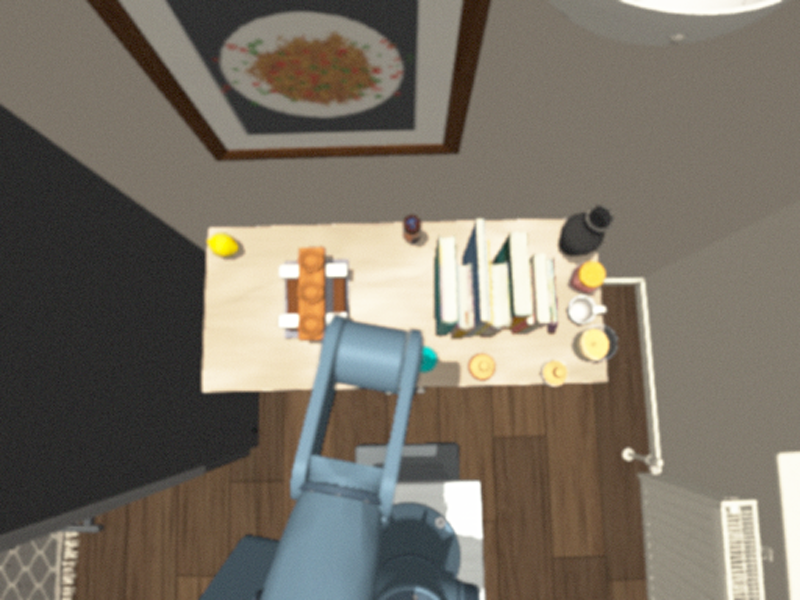

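The stand is built: the board is centred with dishes at (312,260), (312,292) and (312,323). Pots next, terracotta first.

Request:
jog_arm(
  series=[
    [[0.5, 41, 0, 0, 0, 0, 50], [0.5, 41, 0, 0, 0, 0, 50], [0.5, 41, 0, 0, 0, 0, 50], [0.5, 41, 0, 0, 0, 0, 50], [0.5, 41, 0, 0, 0, 0, 50], [0, 0, 0, 0, 0, 0, 50], [0, 0, 45, 0, 0, 0, 50], [0, 0, 35, 0, 0, 0, 50], [0, 0, 0, 0, 0, 0, 50], [0, 0, 0, 0, 0, 0, 50]],
  ],
)

```text
time_s: 25.15
eef_pos: [0.3976, -0.1667, 0.117]
eef_rot: [-0.0, 1.0, 0.0, -0.0]
wrist_force: [0.4, 0.2, -0.4]
opening: 0.588
grasp_force: 0.0
```

Run:
```python
from h import *
to((397.5,-168.5,45.5))
```

```text
t 25.1 pos [ 397.6 -166.7  117. ] yaw 0.001 tilt 0.001 turn z 0.001 q [-0.67 -0.    2.06  0.    1.09  0.9 ] F [ 0.4  0.2 -0.4]
to (397.5, -168.5, 45.5) tool shift [-0.   1.9 71.5]
```

Request:
jog_arm(
  series=[
    [[0, 1.5, 35, 0, 0, 0, 50], [0, 0, 25, 0, 0, 0, 50], [0, 0, 11.5, 0, 0, 0, 50], [0, 0, 0, 0, 0, 0, 50], [0, 0, 0, 0, 0, 0, 5], [0, 0, 0, 0, 0, 0, 5], [0, 0, 0, 0, 0, 0, 5], [0, 0, 0, 0, 0, 0, 5], [0, 0, 0, 0, 0, 0, 5], [0, 0, 0, 0, 0, 0, 5]],
  ],
)

```text
time_s: 26.15
eef_pos: [0.3987, -0.1701, 0.0466]
eef_rot: [0.001, 1.0, -0.0, 0.001]
wrist_force: [-1.1, 0.4, 7.2]
opening: 0.21
grasp_force: 58.5
```

Request:
jog_arm(
  series=[
    [[0, 0, -20, 0, 0, 0, 5], [0, 0, -40, 0, 0, 0, 5], [0, 0, -45, 0, 0, 0, 5], [0, 0, -30, 0, 0, 0, 5], [0, -40, 0, 0, 0, 0, 5], [0, -40, 0, 0, 0, 0, 5], [0, -40, 0, 0, 0, 0, 5], [0, -40, 0, 0, 0, 0, 5], [0, -40, 0, 0, 0, 0, 5], [0, -40, 0, 0, 0, 0, 5]],
  ],
)

```text
time_s: 27.15
eef_pos: [0.3972, 0.0725, 0.1806]
eef_rot: [0.0, 1.0, -0.0, 0.001]
wrist_force: [0.2, 0.2, -1.1]
opening: 0.206
grasp_force: 59.0
```

Run:
```python
from h import *
to((635.5,197,180),(635.5,197,126)); print(ctrl.get_obs()['opening'])
c=snap('top');P=cloud(c)
for x0,x1 in((.45,.53),(.53,.60),(.60,.68)):
    m=seg(c,(270,230,362,352),lambda h,P:(P[...,2]>.081)&(P[...,2]<.1)&(P[...,0]>x0)&(P[...,0]<x1),P);print('dish',m.sum(),rect(c,m,.087) if m.any() else '')
```

```text
t 27.1 pos [397.2  72.5 180.6] yaw -0.001 tilt 0.0016 turn z -0.001 q [-0.12 -0.17  2.07  0.    1.24  1.46] F [ 0.2  0.2 -1.1]
to (635.5, 197, 180) tool shift [ 238.2 -124.6    0.9]
to (635.5, 197, 126) tool shift [-0.1 -0.  54. ]
0.20614318924972375
dish 63 [504.5 200.2 506.3 202.8  57.5  36.4 -67.9]
dish 108 [5.657e+02 1.960e+02 5.664e+02 1.969e+02 5.490e+01 5.390e+01 1.000e-01]
dish 109 [6.347e+02 1.964e+02 6.365e+02 1.972e+02 5.620e+01 5.440e+01 1.000e-01]
```

Request:
jog_arm(
  series=[
    [[34, -17.7, 0, 0, 0, 0, 5], [34, -17.7, 0, 0, 0, 0, 5], [34, -17.7, 0, 0, 0, 0, 5], [34, -17.7, 0, 0, 0, 0, 5], [34, -17.7, 0, 0, 0, 0, 5], [34, -17.7, 0, 0, 0, 0, 5], [34, -17.7, 0, 0, 0, 0, 5], [0, 0, 0, 0, 0, 0, 5], [0, 0, 20, 0, 0, 0, 5], [0, 0, 10, 0, 0, 0, 5]],
  ],
)

```text
time_s: 28.2
eef_pos: [0.6345, 0.1944, 0.1484]
eef_rot: [0.0, 1.0, -0.0, -0.001]
wrist_force: [0.1, -1.0, -1.4]
opening: 0.211
grasp_force: 59.2
```

Request:
jog_arm(
  series=[
    [[0, 0, 10, 0, 0, 0, 5], [0, 0, 5, 0, 0, 0, 5], [0, 0, 5, 0, 0, 0, 5], [0, 0, 3, 0, 0, 0, 5], [0, 0, 2, 0, 0, 0, 5], [0, 0, 0, 0, 0, 0, 5], [0, 0, 0, 0, 0, 0, 5], [0, 0, 0, 0, 0, 0, 5], [0, 0, 0, 0, 0, 0, 5], [0, 0, 0, 0, 0, 0, 5]],
  ],
)

```text
time_s: 29.2
eef_pos: [0.6363, 0.1951, 0.127]
eef_rot: [-0.0, 1.0, -0.0, 0.001]
wrist_force: [-2.5, 0.9, 5.8]
opening: 0.212
grasp_force: 60.2
```

Request:
jog_arm(
  series=[
    [[0, 0, 0, 0, 0, 0, 24], [0, 0, 0, 0, 0, 0, 28], [0, 0, 0, 0, 0, 0, 45], [0, 0, 0, 0, 0, 0, 45], [0, 0, -20, 0, 0, 0, 45], [0, 0, -40, 0, 0, 0, 45], [-34, 18, -15, 0, 0, 0, 45], [-40, 20, 0, 0, 0, 0, 45], [-40, 20, 0, 0, 0, 0, 45], [-40, 20, 0, 0, 0, 0, 45]],
  ],
)

```text
time_s: 30.2
eef_pos: [0.4799, 0.1162, 0.1997]
eef_rot: [0.0, 1.0, 0.0, 0.0]
wrist_force: [0.6, -0.6, 1.1]
opening: 0.528
grasp_force: 0.0
```

Request:
jog_arm(
  series=[
    [[-40, 20, 0, 0, 0, 0, 45], [-40, 24, 0, 0, 0, 0, 45], [-20, 36, 0, 0, 0, 0, 45], [0, 40, 0, 0, 0, 0, 45], [0, 40, 0, 0, 0, 0, 45], [0, 40, 0, 0, 0, 0, 45], [0, 40, 0, 0, 0, 0, 45], [0, 40, 0, 0, 0, 0, 45], [0, 40, 0, 0, 0, 0, 45], [0, 40, 0, 0, 0, 0, 45]],
  ],
)

```text
time_s: 31.2
eef_pos: [0.381, -0.245, 0.2]
eef_rot: [0.0, 1.0, -0.0, 0.0]
wrist_force: [0.4, 1.1, 0.0]
opening: 0.532
grasp_force: 0.0
```

```bash
cat >> h.py <<'E'
def pots():
    for n,b in(('top',(270,200,362,352)),('side',(270,210,370,362))):
        c=snap(n);P=cloud(c)
        for x0,x1 in((.45,.53),(.53,.60),(.60,.68)):
            m=seg(c,b,lambda h,P:(P[...,2]>.081)&(P[...,2]<.1)&(P[...,0]>x0)&(P[...,0]<x1),P);print(n,'dish',m.sum(),rect(c,m,.087) if m.any() else '')
            k=knobs(c,P,(b[0],b[1],b[2],b[3]),.146,.133) if n=='side' else None
            m=seg(c,b,lambda h,P:(P[...,2]>.132)&(P[...,2]<.17)&(P[...,0]>x0)&(P[...,0]<x1),P)
            if m.any(): print('   knob',m.sum(),'ztop',np.percentile(P[m][:,2],[50,90,100]).round(4),rect(c,m,.146),P[m].mean(0).round(4))
    return c,P
E
python3 - <<'E'
from h import *
c,P=pots(); to((380,-328,185),(380,-328,45.5))
c=snap('side');cv2.imwrite('pics/s6.png',cv2.resize(c['frame'],(800,600)))
E
```

```text
top dish 118 [494.9 195.7 495.6 197.1  53.8  53.4  88.7]
top dish 113 [5.657e+02 1.960e+02 5.655e+02 1.967e+02 5.490e+01 5.390e+01 1.000e-01]
top dish 4 [608.5 196.2 608.5 196.2  13.6   3.4  88.5]
   knob 35 ztop [0.147  0.1497 0.1532] [631.4 197.5 631.4 198.7  23.2  23.   -1.6] [0.6314 0.1987 0.146 ]
side dish 0 
side dish 0 
side dish 0 
t 31.3 pos [ 381.2 -247.6  200.2] yaw -0.005 tilt 0.0024 turn z -0.005 q [-0.84 -0.07  1.93 -0.    1.27  0.74] F [0.8 0.3 0.3]
to (380, -328, 185) tool shift [-0.8 80.4 15.4]
to (380, -328, 45.5) tool shift [-1.000e-01 -3.000e-01  1.395e+02]
```

View pics/s6.png

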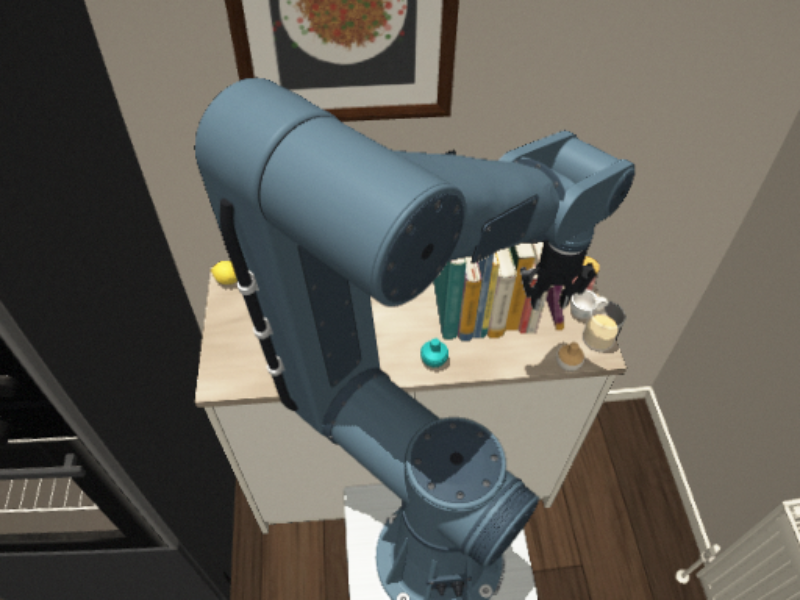

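The gripper is near the white pot (571,357); the lemon and decoy are undisturbed.

Request:
jog_arm(
  series=[
    [[0, 40, 0, 0, 0, 0, 45], [-0.5, 40, 0, 0, 0, 0, 45], [0, 0, 0, 0, 0, 0, 45], [0, 0, 40, 0, 0, 0, 45], [0, 0, 35, 0, 0, 0, 45], [0, 0, 15, 0, 0, 0, 45], [0, 0, 0, 0, 0, 0, 45], [0, 0, 0, 0, 0, 0, 45], [0, 0, 0, 0, 0, 0, 45], [0, 0, 0, 0, 0, 0, 45]],
  ],
)

```text
time_s: 32.35
eef_pos: [0.3816, -0.3237, 0.1113]
eef_rot: [0.001, 1.0, 0.0, 0.001]
wrist_force: [-0.1, 0.7, -0.3]
opening: 0.528
grasp_force: 0.0
```

Run:
```python
from h import *
to((380,-328,45.5))
```

```text
t 32.4 pos [ 381.6 -323.7  111.3] yaw 0.0 tilt 0.0028 turn z 0.0 q [-0.94  0.16  1.9   0.    1.08  0.63] F [-0.1  0.7 -0.3]
to (380, -328, 45.5) tool shift [-1.7  4.2 65.8]
```

Request:
jog_arm(
  series=[
    [[-1, 3.5, 30, 0, 0, 0, 45], [0, 0, 23, 0, 0, 0, 45], [0, 0, 12, 0, 0, 0, 45], [0, 0, 0, 0, 0, 0, 45], [0, 0, 0, 0, 0, 0, 5], [0, 0, 0, 0, 0, 0, 5], [0, 0, 0, 0, 0, 0, 5], [0, 0, 0, 0, 0, 0, 5], [0, 0, 0, 0, 0, 0, 5], [0, 0, 0, 0, 0, 0, 5]],
  ],
)

```text
time_s: 33.35
eef_pos: [0.3805, -0.3275, 0.0461]
eef_rot: [0.001, 1.0, -0.0, 0.001]
wrist_force: [0.2, 0.1, 7.1]
opening: 0.212
grasp_force: 58.5
```

Request:
jog_arm(
  series=[
    [[0, 0, -20, 0, 0, 0, 5], [0, 0, -40, 0, 0, 0, 5], [0, 0, -45, 0, 0, 0, 5], [0, 0, -35, 0, 0, 0, 5], [2, -40, 0, 0, 0, 0, 5], [2, -40, 0, 0, 0, 0, 5], [2, -40, 0, 0, 0, 0, 5], [2, -40, 0, 0, 0, 0, 5], [2, -40, 0, 0, 0, 0, 5], [2, -40, 0, 0, 0, 0, 5]],
  ],
)

```text
time_s: 34.35
eef_pos: [0.3914, -0.085, 0.1849]
eef_rot: [0.0, 1.0, -0.0, 0.0]
wrist_force: [-0.2, 0.2, -0.9]
opening: 0.209
grasp_force: 58.9
```

Run:
```python
from h import *
to((495.5,197,185),(495.5,197,125)); print(ctrl.get_obs()['opening'])
```

```text
t 34.4 pos [391.4 -85.  184.9] yaw -0.001 tilt 0.0004 turn z -0.001 q [-0.51 -0.18  2.07  0.    1.26  1.06] F [-0.2  0.2 -0.9]
to (495.5, 197, 185) tool shift [ 1.039e+02 -2.821e+02 -1.000e-01]
to (495.5, 197, 125) tool shift [-0. -0. 60.]
0.20854688688614575
```

Request:
jog_arm(
  series=[
    [[0, -36, 0, 0, 0, 0, 5], [0, -36, 0, 0, 0, 0, 5], [0, -36, 0, 0, 0, 0, 5], [20.8, -35, 0, 0, 0, 0, 5], [20.8, -35, 0, 0, 0, 0, 5], [20.8, -35, 0, 0, 0, 0, 5], [20.8, -35, 0, 0, 0, 0, 5], [20.8, -35, 0, 0, 0, 0, 5], [0, 0, 0, 0, 0, 0, 5], [0, 0, 15, 0, 0, 0, 5]],
  ],
)

```text
time_s: 35.35
eef_pos: [0.4972, 0.1975, 0.1711]
eef_rot: [-0.0, 1.0, 0.001, 0.001]
wrist_force: [0.5, 0.2, -1.2]
opening: 0.214
grasp_force: 59.1
```

Run:
```python
from h import *
to((495.5,197,125))
```

```text
t 35.4 pos [497.2 197.5 171.1] yaw 0.002 tilt 0.003 turn z 0.002 q [ 0.16  0.15  1.77 -0.    1.22  1.73] F [ 0.5  0.2 -1.2]
to (495.5, 197, 125) tool shift [-1.8  0.5 46.1]
```

Request:
jog_arm(
  series=[
    [[-1, 0, 15, 0, 0, 0, 5], [0, 0, 13, 0, 0, 0, 5], [0, 0, 7, 0, 0, 0, 5], [0, 0, 5, 0, 0, 0, 5], [0, 0, 3, 0, 0, 0, 5], [0, 0, 2, 0, 0, 0, 5], [0, 0, 1, 0, 0, 0, 5], [0, 0, 0, 0, 0, 0, 5], [0, 0, 0, 0, 0, 0, 5], [0, 0, 0, 0, 0, 0, 5]],
  ],
)

```text
time_s: 36.35
eef_pos: [0.4955, 0.1966, 0.1254]
eef_rot: [-0.0, 1.0, -0.0, 0.001]
wrist_force: [-3.0, -0.9, 6.3]
opening: 0.208
grasp_force: 60.1
```

Request:
jog_arm(
  series=[
    [[0, 0, 0, 0, 0, 0, 24], [0, 0, 0, 0, 0, 0, 28], [0, 0, 0, 0, 0, 0, 45], [0, 0, 0, 0, 0, 0, 45], [0, 0, -20, 0, 0, 0, 45], [0, 0, -40, 0, 0, 0, 45], [-20, 25, -15, 0, 0, 0, 45], [-30, 35, 0, 0, 0, 0, 45], [-30, 35, 0, 0, 0, 0, 45], [-20, 40, 0, 0, 0, 0, 45]],
  ],
)

```text
time_s: 37.35
eef_pos: [0.393, 0.0609, 0.1986]
eef_rot: [-0.0, 1.0, 0.001, -0.0]
wrist_force: [0.7, -1.6, 0.3]
opening: 0.529
grasp_force: 0.0
```

Request:
jog_arm(
  series=[
    [[-10, 40, 0, 0, 0, 0, 45], [-10, 40, 0, 0, 0, 0, 45], [0, 40, 0, 0, 0, 0, 45], [0, 40, 0, 0, 0, 0, 45], [0, 40, 0, 0, 0, 0, 45], [0, 40, 0, 0, 0, 0, 45], [0, 40, 0, 0, 0, 0, 45], [0, 40, 0, 0, 0, 0, 45], [0, 40, -20, 0, 0, 0, 45], [0, 40, -20, 0, 0, 0, 45]],
  ],
)

```text
time_s: 38.35
eef_pos: [0.3741, -0.3399, 0.2386]
eef_rot: [-0.001, 1.0, -0.0, -0.0]
wrist_force: [1.1, -1.1, 0.3]
opening: 0.527
grasp_force: 0.0
```

Request:
jog_arm(
  series=[
    [[0, 40, -10, 0, 0, 0, 45], [-40, 30, 0, 0, 0, 0, 45], [-40, 30, 0, 0, 0, 0, 45], [-20, 40, 0, 0, 0, 0, 45], [-20, 40, 0, 0, 0, 0, 45], [0, 0, 0, 0, 0, 0, 45], [0, 0, 0, 0, 0, 0, 45], [0, 0, 0, 0, 0, 0, 45], [0, 0, 0, 0, 0, 0, 45], [0, 0, 0, 0, 0, 0, 45]],
  ],
)

```text
time_s: 39.35
eef_pos: [0.2556, -0.5177, 0.249]
eef_rot: [0.0, 1.0, 0.001, 0.0]
wrist_force: [-0.2, 0.6, 0.8]
opening: 0.524
grasp_force: 0.0
```

Run:
```python
from h import *
c,P=pots(); to()
cc=snap('side');cv2.imwrite('pics/s7.png',cv2.resize(cc['frame'][110:260,110:310],(800,600),interpolation=cv2.INTER_CUBIC))
ct=snap('top');cv2.imwrite('pics/t7.png',cv2.resize(ct['frame'][130:260,120:400],(800,371),interpolation=cv2.INTER_CUBIC))
```

```text
top dish 0 
   knob 37 ztop [0.1456 0.1494 0.1524] [4.920e+02 1.964e+02 4.920e+02 1.964e+02 2.250e+01 2.210e+01 2.000e-01] [0.4922 0.1966 0.145 ]
top dish 112 [5.657e+02 1.960e+02 5.652e+02 1.961e+02 5.490e+01 5.390e+01 1.000e-01]
top dish 4 [608.5 196.2 608.5 196.2  13.6   3.4  88.5]
   knob 36 ztop [0.1462 0.1493 0.1512] [631.5 199.  631.3 198.4  26.1  20.5  43.8] [0.6316 0.1986 0.1449]
side dish 31 [476.6 198.4 475.3 197.9  51.9  23.3  89.7]
   knob 38 ztop [0.1445 0.1478 0.1491] [487.3 200.7 487.7 199.3  33.4  22.   -0.8] [0.4899 0.1996 0.1434]
side dish 70 [566.1 197.7 571.7 198.9  55.4  49.1  84.8]
side dish 32 [617.7 198.3 616.9 198.3  52.   25.8 -89.7]
   knob 36 ztop [0.1445 0.1478 0.1494] [ 6.261e+02  2.013e+02  6.261e+02  2.014e+02  3.410e+01  2.020e+01
 -6.000e-01] [0.6293 0.2016 0.1427]
t 39.5 pos [ 255.4 -518.   249.1] yaw 0.001 tilt 0.0004 turn z 0.001 q [-1.32  0.17  1.58  0.    1.39  0.25] F [-0.1 -0.1 -0.3]
```

View pics/s7.png

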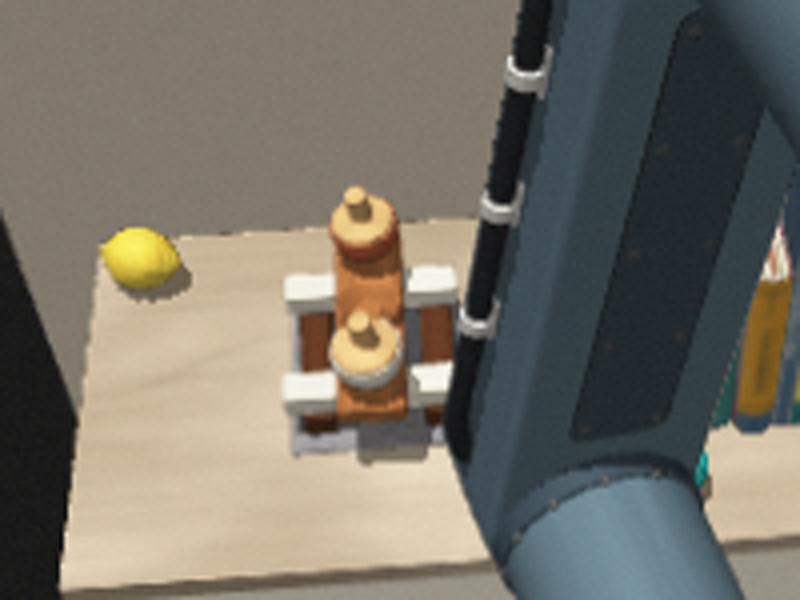

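View pics/t7.png

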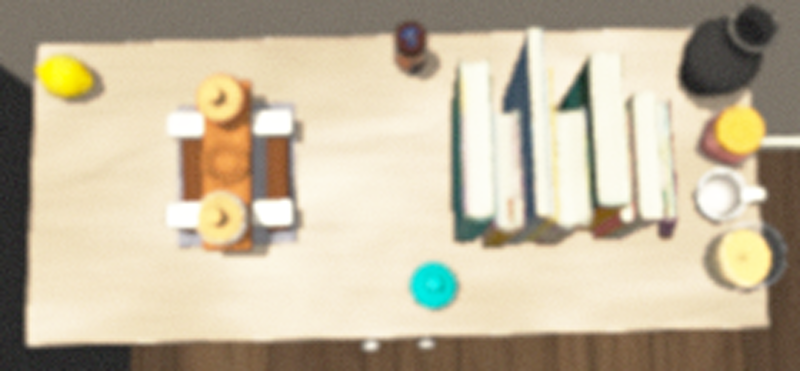

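Both pots sit in the end dishes at (222,98) and (220,217) of the top crop, and everything else stands as it was. The knobs look slightly off axis, so I check tilt from the lid planes, averaging frames and using the decoy as an upright reference.

Run:
```python
from h import *
for n in('top','side'):
    cs=[snap(n) for _ in range(8)]; c=cs[0]; Ps=np.mean([cloud(x) for x in cs],0)
    for name,cen,z0 in(('terra',(.6355,.197),.079),('white',(.4955,.197),.079),('decoy',(.418,-.042),0)):
        cen=np.array(cen)
        for _ in range(3):
            d=np.hypot(*(Ps[...,:2]-cen).T).T; z=Ps[...,2]-z0
            k=(d<.02)&(z>.064)&(z<.074); 
            if k.sum()<3: break
            kc=Ps[k].mean(0); cen=kc[:2]
        if k.sum()<3: print(n,name,'hidden');continue
        d=np.hypot(*(Ps[...,:2]-kc[:2]).T).T
        l=(d>.0125)&(d<.021)&(z>.034)&(z<.052); A=np.c_[Ps[l][:,:2]-kc[:2],np.ones(l.sum())]
        s=np.linalg.lstsq(A,Ps[l][:,2],rcond=None)[0]; r=Ps[l][:,2]-A@s
        b=(d<.036)&(z>.022)&(z<.08); bc=rect(c,b,z0+.035)
        print(n,name,'knob top',(kc*1000).round(1),k.sum(),'lid n',l.sum(),'slope',s[:2].round(3),'h',(s[2]-z0).round(4),'rms',r.std().round(4),'outline',bc)
```

```text
top terra knob top [632.4 199.3 147. ] 30 lid n 64 slope [ 0.088 -0.122] h 0.0403 rms 0.001 outline [638.5 201.3 633.6 195.7  82.   63.2  47.8]
top white knob top [492.8 197.5 147.1] 29 lid n 79 slope [ 0.067 -0.074] h 0.0405 rms 0.001 outline [493.1 194.3 493.7 194.5  62.2  58.6   0. ]
top decoy knob top [417.6 -42.3  69. ] 27 lid n 79 slope [ 0.001 -0.013] h 0.0411 rms 0.0014 outline [418.2 -42.1 417.8 -42.9  61.6  58.   88.6]
side terra knob top [631.4 202.  146.2] 22 lid n 46 slope [ 0.096 -0.138] h 0.04 rms 0.0012 outline [634.1 198.9 629.9 198.1  80.5  66.2  -5.3]
side white knob top [491.1 201.  146.6] 23 lid n 57 slope [ 0.13  -0.094] h 0.0398 rms 0.0011 outline [493.5 197.4 489.  197.8  76.1  61.   -1.5]
side decoy hidden
```

The pots lean: about 0.15 rad (terracotta) and 0.12 rad (white), both toward (-x,+y), while the decoy reads 0. I will upright them by closing the fingers to just wider than the knob, at yaw 40° along the lean, centred on the dish axes.

Request:
jog_arm(
  series=[
    [[30, -38, 0, 0, 0, 0, 50], [30, -38, 0, 0, 0, 0, 50], [30, -38, 0, 0, 0, 0, 50], [30, -38, 0, 0, 0, 0, 50], [0, -45, 0, 0, 0, 0, 50], [0, -45, 0, 0, 0, 0, 50], [0, -45, 0, 0, 0, 0, 50], [0, -45, 0, 0, 0, 0, 50], [0, -45, 0, 0, 0, 0, 50], [0, -45, 0, 0, 0, 0, 50]],
  ],
)

```text
time_s: 41.35
eef_pos: [0.3745, -0.095, 0.249]
eef_rot: [0.0, 1.0, -0.0, 0.0]
wrist_force: [0.2, 0.3, 0.0]
opening: 0.581
grasp_force: 0.0
```

Request:
jog_arm(
  series=[
    [[0, -45, 0, 0, 0, 0, 50], [0, -45, 0, 0, 0, 0, 50], [20, -34, 0, 0, 0, 0, 50], [20, -34, 0, 0, 0, 0, 50], [20, -34, 0, 0, 0, 0, 50], [20, -34, 0, 0, 0, 0, 50], [20, -34, 0, 0, 0, 0, 50], [20, -33, 0, 0, 0, 0, 50], [0, 0, 0, 0, 0, -0.14, 50], [0, 0, 0, 0, 0, -0.14, 50]],
  ],
)

```text
time_s: 42.35
eef_pos: [0.495, 0.1975, 0.2483]
eef_rot: [-0.0, 0.99, 0.143, -0.0]
wrist_force: [0.1, -0.3, 0.1]
opening: 0.59
grasp_force: 0.0
```

Request:
jog_arm(
  series=[
    [[0, 0, 0, 0, 0, -0.14, 50], [0, 0, 0, 0, 0, -0.14, 50], [0, 0, 0, 0, 0, -0.14, 50], [0, 0, 0, 0, 0, 0, 50], [0, 0, 30, 0, 0, 0, 50], [0, 0, 20, 0, 0, 0, 50], [0, 0, 0, 0, 0, 0, 50], [0, 0, 0, 0, 0, 0, 50], [0, 0, 0, 0, 0, 0, 50], [0, 0, 0, 0, 0, 0, 50]],
  ],
)

```text
time_s: 43.35
eef_pos: [0.4958, 0.1965, 0.2003]
eef_rot: [0.0, 0.94, 0.342, 0.001]
wrist_force: [0.2, 0.4, 0.1]
opening: 0.588
grasp_force: 0.0
```

Run:
```python
from h import *
to((496,196,195),(496,196,130),yaw=40)
```

```text
t 43.4 pos [495.8 196.5 200.3] yaw 0.699 tilt 0.0025 turn z 0.001 q [0.15 0.12 1.75 0.   1.28 1.03] F [0.2 0.4 0.1]
to (496, 196, 195) tool shift [-0.2  0.5  5.3]
to (496, 196, 130) tool shift [-0.1 -0.1 65. ]
```

Request:
jog_arm(
  series=[
    [[0, 0, 35, 0, 0, 0, 50], [0, 0, 22, 0, 0, 0, 50], [0, 0, 13, 0, 0, 0, 50], [0, 0, 0, 0, 0, 0, 50], [0, 0, 0, 0, 0, 0, 40], [0, 0, 0, 0, 0, 0, 34], [0, 0, 0, 0, 0, 0, 30], [0, 0, 0, 0, 0, 0, 27], [0, 0, 0, 0, 0, 0, 24], [0, 0, 0, 0, 0, 0, 22]],
  ],
)

```text
time_s: 44.35
eef_pos: [0.495, 0.1964, 0.129]
eef_rot: [0.0, 0.939, 0.343, 0.0]
wrist_force: [-1.2, 0.7, 0.5]
opening: 0.258
grasp_force: 0.2
```

Request:
jog_arm(
  series=[
    [[0, 0, 0, 0, 0, 0, 21], [0, 0, 0, 0, 0, 0, 20], [0, 0, 0, 0, 0, 0, 20], [0, 0, 0, 0, 0, 0, 20], [0, 0, 0, 0, 0, 0, 26], [0, 0, 0, 0, 0, 0, 32], [0, 0, 0, 0, 0, 0, 45], [0, 0, 0, 0, 0, 0, 50], [0, 0, -25, 0, 0, 0, 50], [0, 0, -40, 0, 0, 0, 50]],
  ],
)

```text
time_s: 45.35
eef_pos: [0.4926, 0.1959, 0.1916]
eef_rot: [-0.001, 0.939, 0.343, -0.003]
wrist_force: [0.8, -0.0, 0.2]
opening: 0.586
grasp_force: 0.0
```

```bash
cat >> h.py <<'E'
def tilt(names=('terra','white','decoy'),views=('top','side'),N=5):
    C={'terra':((.6355,.197),.079),'white':((.4955,.197),.079),'decoy':((.418,-.042),0)}
    for n in views:
        Ps=np.mean([cloud(snap(n)) for _ in range(N)],0)
        for name in names:
            cen,z0=C[name]; cen=np.array(cen); z=Ps[...,2]-z0
            for _ in range(3):
                d=np.hypot(*(Ps[...,:2]-cen).T).T; k=(d<.02)&(z>.064)&(z<.074)
                if k.sum()<3: break
                kc=Ps[k].mean(0); cen=kc[:2]
            if k.sum()<3: print(n,name,'hidden');continue
            d=np.hypot(*(Ps[...,:2]-kc[:2]).T).T
            l=(d>.0125)&(d<.021)&(z>.034)&(z<.052); A=np.c_[Ps[l][:,:2]-kc[:2],np.ones(l.sum())]
            if l.sum()<10: print(n,name,'hidden');continue
            s=np.linalg.lstsq(A,Ps[l][:,2],rcond=None)[0]
            print(n,name,'knob',(kc*1000).round(1),k.sum(),'lid',l.sum(),'slope',s[:2].round(3),np.hypot(*s[:2]).round(3),'h',(s[2]-z0).round(4))
E
python3 - <<'E'
from h import *
to((636,196,195),yaw=40); tilt(N=3)
E
```

```text
t 45.4 pos [492.6 195.9 191.6] yaw 0.7 tilt 0.0067 turn z 0.002 q [ 0.15  0.13  1.75 -0.    1.27  1.03] F [ 0.8 -0.   0.2]
to (636, 196, 195) tool shift [109.7  92.2  -4.3]
top terra knob [632.5 199.6 146.9] 29 lid 48 slope [ 0.08  -0.145] 0.165 h 0.0403
top white hidden
top decoy knob [417.8 -43.   68.7] 25 lid 76 slope [ 0.015 -0.019] 0.024 h 0.041
side terra hidden
side white hidden
side decoy knob [416.  -44.   67.8] 24 lid 59 slope [0.022 0.033] 0.039 h 0.04
```

Request:
jog_arm(
  series=[
    [[26.8, 22.5, 0, 0, 0, 0, 50], [26.8, 22.5, 0, 0, 0, 0, 50], [26.8, 22.5, 0, 0, 0, 0, 50], [26.8, 22.5, 0, 0, 0, 0, 50], [0, 0, 0, 0, 0, 0, 50], [0, 0, 35, 0, 0, 0, 50], [0, 0, 20, 0, 0, 0, 50], [0, 0, 10, 0, 0, 0, 50], [0, 0, 0, 0, 0, 0, 50], [0, 0, 0, 0, 0, 0, 40]],
  ],
)

```text
time_s: 46.65
eef_pos: [0.6349, 0.1967, 0.1293]
eef_rot: [0.0, 0.939, 0.343, 0.0]
wrist_force: [-0.0, 0.2, 1.1]
opening: 0.464
grasp_force: 0.0
```

Run:
```python
from h import *
to((636,196,130),yaw=40); tilt(('white',),N=4)
```

```text
t 46.6 pos [634.9 196.7 129.3] yaw 0.7 tilt 0.0004 turn z 0.002 q [0.12 0.47 1.45 0.   1.22 0.99] F [-0.   0.2  1.1]
to (636, 196, 130) tool shift [ 0.4  1.2 -0.7]
top white hidden
side white knob [491.5 199.2 146.6] 24 lid 60 slope [ 0.113 -0.083] 0.14 h 0.04
```

Run:
```python
from h import *
import pickle
def ana(Ps,c,cen,z0,tag):
    cen=np.array(cen); z=Ps[...,2]-z0
    for _ in range(3):
        d=np.hypot(*(Ps[...,:2]-cen).T).T; k=(d<.02)&(z>.064)&(z<.074); kc=Ps[k].mean(0); cen=kc[:2]
    d=np.hypot(*(Ps[...,:2]-kc[:2]).T).T
    out=[]
    for r0,r1 in((.0125,.021),(.015,.022)):
        l=(d>r0)&(d<r1)&(z>.034)&(z<.048); A=np.c_[Ps[l][:,:2]-kc[:2],np.ones(l.sum())]
        out.append(np.linalg.lstsq(A,Ps[l][:,2],rcond=None)[0][:2].round(3))
    b=(d<.036)&(z>.015)&(z<.035)  # belly: sphere centre with known radius
    from scipy.optimize import least_squares
    X=Ps[b]; f=least_squares(lambda p:np.linalg.norm(X-p,axis=1)-.030,[*kc[:2],z0+.0265],loss='soft_l1',f_scale=.002)
    sc=f.x; print(tag,'knob',(kc*1000).round(1),'lid slopes',*out,'belly sphere',b.sum(),(sc*1000).round(1),'knob-sphere',((kc-sc)*1000).round(1))
for n in('top','side'):
    c=pickle.load(open(n+'0.pkl','rb'));P=cloud(c)
    for nm,cen in(('terra',(.397,-.168)),('white',(.380,-.327)))+((('decoy',(.418,-.042)),) if n=='top' else ()): ana(P,c,cen,0,n+' start '+nm)
Ps=np.mean([cloud(snap('side')) for _ in range(4)],0); ana(Ps,None,(.4955,.197),.079,'side now white')
# board plane (flat strips between dishes) from side
m=(abs(Ps[...,2]-.073)<.006)&(abs(Ps[...,1]-.197)<.027)&(abs(Ps[...,0]-.53)<.012); X=Ps[m]; print('board top',m.sum(),X.mean(0).round(4))
```

```text
top start terra knob [ 398.  -169.2   68.5] lid slopes [ 0.053 -0.045] [ 0.075 -0.05 ] belly sphere 37 [ 398.1 -169.2   21.4] knob-sphere [-0.1  0.  47.1]
top start white knob [ 379.5 -329.4   68.2] lid slopes [0.015 0.001] [-0.002 -0.013] belly sphere 50 [ 379.8 -329.8   21.2] knob-sphere [-0.3  0.5 47. ]
top start decoy knob [417.8 -42.4  68.2] lid slopes [-0.     0.026] [-0.004  0.012] belly sphere 36 [418.3 -42.9  22.1] knob-sphere [-0.5  0.6 46.1]
side start terra knob [ 395.5 -169.5   68.2] lid slopes [0.014 0.016] [0.018 0.037] belly sphere 73 [ 399.  -170.5   22.5] knob-sphere [-3.5  1.  45.7]
side start white knob [ 380.4 -328.    69.2] lid slopes [ 0.092 -0.064] [ 0.046 -0.037] belly sphere 67 [ 382.7 -329.8   24.7] knob-sphere [-2.2  1.8 44.5]
side now white knob [490.8 199.2 146.9] lid slopes [ 0.125 -0.083] [ 0.109 -0.068] belly sphere 90 [495.4 197.9 101.5] knob-sphere [-4.7  1.3 45.3]
board top 3 [0.5365 0.1718 0.0719]
```

Request:
jog_arm(
  series=[
    [[0, 0, 0, 0, 0, 0, 34], [0, 0, 0, 0, 0, 0, 30], [0, 0, 0, 0, 0, 0, 27], [0, 0, 0, 0, 0, 0, 24], [0, 0, 0, 0, 0, 0, 22], [0, 0, 0, 0, 0, 0, 21], [0, 0, 0, 0, 0, 0, 20], [0, 0, 0, 0, 0, 0, 20], [0, 0, 0, 0, 0, 0, 20], [0, 0, 0, 0, 0, 0, 20]],
  ],
)

```text
time_s: 48.25
eef_pos: [0.6349, 0.1965, 0.1288]
eef_rot: [0.0, 0.939, 0.343, -0.0]
wrist_force: [-0.3, 0.9, 0.6]
opening: 0.235
grasp_force: 2.4
```

Request:
jog_arm(
  series=[
    [[0, 0, 0, 0, 0, 0, 24], [0, 0, 0, 0, 0, 0, 30], [0, 0, 0, 0, 0, 0, 40], [0, 0, 0, 0, 0, 0, 50], [0, 0, -25, 0, 0, 0, 50], [0, 0, -45, 0, 0, 0, 50], [-20, 0, -15, 0, 0, 0, 50], [-45, -5, 0, 0, 0, 0, 50], [-45, -5, 0, 0, 0, 0, 50], [-45, -5, 0, 0, 0, 0, 50]],
  ],
)

```text
time_s: 49.25
eef_pos: [0.5053, 0.1075, 0.2139]
eef_rot: [0.0, 0.939, 0.343, 0.0]
wrist_force: [-0.7, -0.2, 0.4]
opening: 0.585
grasp_force: 0.0
```

```bash
cat >> h.py <<'E'
from scipy.optimize import least_squares
def ana(names=('terra','white','decoy'),views=('top','side'),N=5):
    C={'terra':((.6355,.197),.079),'white':((.4955,.197),.079),'decoy':((.418,-.042),0)}
    for n in views:
        Ps=np.mean([cloud(snap(n)) for _ in range(N)],0)
        for nm in names:
            cen,z0=C[nm]; cen=np.array(cen); z=Ps[...,2]-z0
            for _ in range(3):
                d=np.hypot(*(Ps[...,:2]-cen).T).T; k=(d<.02)&(z>.064)&(z<.074)
                if k.sum()<4: break
                kc=Ps[k].mean(0); cen=kc[:2]
            if k.sum()<4: print(n,nm,'hidden'); continue
            d=np.hypot(*(Ps[...,:2]-kc[:2]).T).T
            l=(d>.0135)&(d<.021)&(z>.034)&(z<.048); A=np.c_[Ps[l][:,:2]-kc[:2],np.ones(l.sum())]
            s=np.linalg.lstsq(A,Ps[l][:,2],rcond=None)[0] if l.sum()>10 else np.zeros(3)
            b=(d<.036)&(z>.015)&(z<.035); X=Ps[b]
            if b.sum()<8: print(n,nm,'no belly'); continue
            f=least_squares(lambda p:np.linalg.norm(X-p,axis=1)-.030,[*kc[:2],z0+.0265],loss='soft_l1',f_scale=.002)
            print(n,nm,'knob',(kc*1000).round(1),'lid',l.sum(),s[:2].round(3),'belly',b.sum(),(f.x*1000).round(1),'knob-belly',((kc-f.x)*1000).round(1))
E
python3 - <<'E'
from h import *
to((380,0,200)); ana()
E
```

```text
t 49.2 pos [505.3 107.5 213.9] yaw 0.7 tilt 0.0006 turn z 0.7 q [-0.02  0.07  1.77 -0.    1.3   0.85] F [-0.7 -0.2  0.4]
to (380, 0, 200) tool shift [-165.1    1.4   13.8]
top terra hidden
top white knob [492.5 200.9 147.2] lid 51 [ 0.065 -0.152] belly 23 [494.8 195.7 101.4] knob-belly [-2.3  5.2 45.7]
top decoy knob [417.6 -42.7  68.8] lid 71 [0.022 0.009] belly 37 [418.2 -42.9  23.1] knob-belly [-0.5  0.2 45.6]
side terra hidden
side white hidden
side decoy knob [415.5 -43.4  68.2] lid 51 [ 0.023 -0.011] belly 77 [418.7 -43.9  23.7] knob-belly [-3.2  0.5 44.4]
```

Request:
jog_arm(
  series=[
    [[-42, 0, 0, 0, 0, 0, 50], [-42, 0, 0, 0, 0, 0, 50], [-42, 0, 0, 0, 0, 0, 50], [-40, 0, 0, 0, 0, 0, 50], [-28.9, 34.5, 0, 0, 0, 0, 50], [-28.9, 34.5, 0, 0, 0, 0, 50], [-28.9, 34.5, 0, 0, 0, 0, 50], [-28.9, 34.5, 0, 0, 0, 0, 50], [-28.9, 34.5, 0, 0, 0, 0, 50], [-28.9, 34.5, 0, 0, 0, 0, 50]],
  ],
)

```text
time_s: 50.75
eef_pos: [0.3805, -0.271, 0.2139]
eef_rot: [0.0, 0.939, 0.343, 0.0]
wrist_force: [0.8, 0.2, 0.8]
opening: 0.586
grasp_force: 0.0
```

Run:
```python
from h import *
to(yaw=0); ana(N=8)
```

```text
t 50.8 pos [ 380.5 -271.   213.9] yaw 0.7 tilt 0.0004 turn z 0.7 q [-0.87 -0.05  1.89  0.    1.3  -0.  ] F [0.8 0.2 0.8]
top terra knob [632.5 198.4 147. ] lid 59 [ 0.071 -0.091] belly 49 [635.2 196.3 102.3] knob-belly [-2.7  2.2 44.8]
top white knob [493.3 197.7 147.1] lid 73 [ 0.049 -0.073] belly 41 [494.9 195.5 101.9] knob-belly [-1.6  2.2 45.2]
top decoy knob [417.3 -42.6  68.5] lid 68 [ 0.016 -0.001] belly 39 [418.2 -42.8  23.3] knob-belly [-0.8  0.2 45.2]
side terra hidden
side white hidden
side decoy knob [415.9 -43.7  68. ] lid 53 [ 0.05 -0.01] belly 74 [418.5 -44.   23.9] knob-belly [-2.6  0.3 44.1]
```

Both pots now lean about 0.06–0.09 rad, with true axes about 2 mm further (+x,-y) in the arm's frame than I used. One more nudge with the corrected centres should give margin.

Request:
jog_arm(
  series=[
    [[28.9, -34.5, 0, 0, 0, 0, 50], [28.9, -34.5, 0, 0, 0, 0, 50], [28.9, -34.5, 0, 0, 0, 0, 50], [28.9, -34.5, 0, 0, 0, 0, 50], [28.9, -34.5, 0, 0, 0, 0, 50], [28.9, -34.5, 0, 0, 0, 0, 50], [43, -14.9, 0, 0, 0, 0, 50], [43, -14.9, 0, 0, 0, 0, 50], [43, -14.9, 0, 0, 0, 0, 50], [43, -14.9, 0, 0, 0, 0, 50]],
  ],
)

```text
time_s: 52.55
eef_pos: [0.4736, 0.1597, 0.214]
eef_rot: [0.0, 0.939, 0.343, 0.0]
wrist_force: [0.1, -1.4, -0.8]
opening: 0.581
grasp_force: 0.0
```

Request:
jog_arm(
  series=[
    [[43, -14.9, 0, 0, 0, 0, 50], [0, 0, 0, 0, 0, 0, 50], [0, 0, 15, 0, 0, 0, 50], [0, 0, 0, 0, 0, 0, 50], [0, 0, 0, 0, 0, 0, 50], [0, 0, 0, 0, 0, 0, 50], [0, 0, 0, 0, 0, 0, 50], [0, 0, 0, 0, 0, 0, 50], [0, 0, 0, 0, 0, 0, 50], [0, 0, 0, 0, 0, 0, 50]],
  ],
)

```text
time_s: 53.55
eef_pos: [0.4962, 0.1967, 0.199]
eef_rot: [0.0, 0.939, 0.343, 0.0]
wrist_force: [0.3, -0.3, -0.4]
opening: 0.587
grasp_force: 0.0
```

Run:
```python
from h import *
to((497,194.5,200),(497,194.5,130),yaw=40)
```

```text
t 53.5 pos [496.2 196.7 199. ] yaw 0.7 tilt 0.0003 turn z 0.002 q [0.15 0.12 1.74 0.   1.28 1.03] F [ 0.3 -0.3 -0.4]
to (497, 194.5, 200) tool shift [-0.8  2.2 -1. ]
to (497, 194.5, 130) tool shift [-0. -0. 70.]
```

Request:
jog_arm(
  series=[
    [[0, 2.2, 30, 0, 0, 0, 50], [0, 0, 25, 0, 0, 0, 50], [0, 0, 14, 0, 0, 0, 50], [0, 0, 0, 0, 0, 0, 40], [0, 0, 0, 0, 0, 0, 34], [0, 0, 0, 0, 0, 0, 30], [0, 0, 0, 0, 0, 0, 27], [0, 0, 0, 0, 0, 0, 24], [0, 0, 0, 0, 0, 0, 22], [0, 0, 0, 0, 0, 0, 20]],
  ],
)

```text
time_s: 54.55
eef_pos: [0.4976, 0.1953, 0.1302]
eef_rot: [-0.0, 0.939, 0.343, 0.0]
wrist_force: [-1.6, 1.3, 2.2]
opening: 0.231
grasp_force: 1.8
```

Request:
jog_arm(
  series=[
    [[0, 0, 0, 0, 0, 0, 20], [0, 0, 0, 0, 0, 0, 20], [0, 0, 0, 0, 0, 0, 20], [0, 0, 0, 0, 0, 0, 20], [0, 0, 0, 0, 0, 0, 24], [0, 0, 0, 0, 0, 0, 30], [0, 0, 0, 0, 0, 0, 42], [0, 0, 0, 0, 0, 0, 50], [0, 0, -25, 0, 0, 0, 50], [0, 0, -40, 0, 0, 0, 50]],
  ],
)

```text
time_s: 55.55
eef_pos: [0.4954, 0.1945, 0.1926]
eef_rot: [-0.001, 0.939, 0.343, -0.003]
wrist_force: [0.5, 0.0, -0.2]
opening: 0.586
grasp_force: 0.0
```

Request:
jog_arm(
  series=[
    [[26.8, 22.5, 0, 0, 0, 0, 50], [26.8, 22.5, 0, 0, 0, 0, 50], [26.8, 22.5, 0, 0, 0, 0, 50], [26.8, 22.5, 0, 0, 0, 0, 50], [0, 0, 0, 0, 0, 0, 50], [0, 0, 0, 0, 0, 0, 50], [0, 0, 0, 0, 0, 0, 50], [0, 0, 0, 0, 0, 0, 50], [0, 0, 0, 0, 0, 0, 50], [0, 0, 0, 0, 0, 0, 50]],
  ],
)

```text
time_s: 56.55
eef_pos: [0.6372, 0.1954, 0.1953]
eef_rot: [0.0, 0.939, 0.343, 0.0]
wrist_force: [-1.0, 0.8, 0.2]
opening: 0.583
grasp_force: 0.0
```

Run:
```python
from h import *
to((636.5,194.6,195),(636.5,194.6,130),yaw=40)
```

```text
t 56.5 pos [637.2 195.4 195.3] yaw 0.7 tilt 0.0006 turn z 0.002 q [ 0.12  0.41  1.39 -0.    1.34  0.99] F [-1.   0.8  0.2]
to (636.5, 194.6, 195) tool shift [-1.1  0.2  0.3]
to (636.5, 194.6, 130) tool shift [-0. -0. 65.]
```

Request:
jog_arm(
  series=[
    [[-0.5, 0, 30, 0, 0, 0, 50], [0, 0, 23, 0, 0, 0, 50], [0, 0, 12, 0, 0, 0, 50], [0, 0, 0, 0, 0, 0, 40], [0, 0, 0, 0, 0, 0, 34], [0, 0, 0, 0, 0, 0, 30], [0, 0, 0, 0, 0, 0, 27], [0, 0, 0, 0, 0, 0, 24], [0, 0, 0, 0, 0, 0, 22], [0, 0, 0, 0, 0, 0, 20]],
  ],
)

```text
time_s: 57.55
eef_pos: [0.6372, 0.1952, 0.1302]
eef_rot: [-0.0, 0.939, 0.343, 0.0]
wrist_force: [-0.9, 1.8, 2.3]
opening: 0.234
grasp_force: 2.2
```

Request:
jog_arm(
  series=[
    [[0, 0, 0, 0, 0, 0, 20], [0, 0, 0, 0, 0, 0, 20], [0, 0, 0, 0, 0, 0, 20], [0, 0, 0, 0, 0, 0, 24], [0, 0, 0, 0, 0, 0, 30], [0, 0, 0, 0, 0, 0, 42], [0, 0, 0, 0, 0, 0, 50], [0, 0, -25, 0, 0, 0, 50], [0, 0, -45, 0, 0, 0, 50], [-30, 0, -15, 0, 0, 0, 50]],
  ],
)

```text
time_s: 58.55
eef_pos: [0.6177, 0.1768, 0.2197]
eef_rot: [0.001, 0.939, 0.343, 0.004]
wrist_force: [1.5, -0.1, 1.7]
opening: 0.584
grasp_force: 0.0
```

Request:
jog_arm(
  series=[
    [[-45, -5, 0, 0, 0, 0, 50], [-45, -5, 0, 0, 0, 0, 50], [-45, -5, 0, 0, 0, 0, 50], [-45, 0, 0, 0, 0, 0, 50], [-45, 0, 0, 0, 0, 0, 50], [-45, 0, 0, 0, 0, 0, 50], [-35, 0, 0, 0, 0, 0, 50], [-28.9, 34.5, 0, 0, 0, 0, 50], [-28.9, 34.5, 0, 0, 0, 0, 50], [-28.9, 34.5, 0, 0, 0, 0, 50]],
  ],
)

```text
time_s: 59.55
eef_pos: [0.3712, -0.1462, 0.2154]
eef_rot: [0.001, 0.939, 0.343, 0.001]
wrist_force: [0.9, -0.3, -0.1]
opening: 0.586
grasp_force: 0.0
```

Request:
jog_arm(
  series=[
    [[-28.9, 34.5, 0, 0, 0, 0, 50], [-28.9, 34.5, 0, 0, 0, 0, 50], [-28.9, 34.5, 0, 0, 0, 0, 50], [-28.9, 34.5, 0, 0, 0, 0, 50], [0, 0, 0, 0, 0, 0, 50], [0, 0, 0, 0, 0, 0, 50], [0, 0, 0, 0, 0, 0, 50], [0, 0, 0, 0, 0, 0, 50], [0, 0, 0, 0, 0, 0, 50], [0, 0, 0, 0, 0, 0, 50]],
  ],
)

```text
time_s: 60.55
eef_pos: [0.3723, -0.3237, 0.2151]
eef_rot: [0.0, 0.939, 0.343, 0.0]
wrist_force: [-0.4, -0.5, -0.4]
opening: 0.585
grasp_force: 0.0
```

Run:
```python
from h import *
to(yaw=0); ana(N=10)
```

```text
t 60.5 pos [ 372.3 -323.7  215.1] yaw 0.701 tilt 0.0005 turn z 0.701 q [-0.96  0.01  1.83  0.    1.3  -0.09] F [-0.4 -0.5 -0.4]
top terra knob [633.1 198.1 147.2] lid 62 [ 0.053 -0.073] belly 52 [635.2 196.4 101.8] knob-belly [-2.1  1.6 45.3]
top white knob [493.2 197.7 147.1] lid 72 [ 0.055 -0.089] belly 44 [494.9 195.3 102. ] knob-belly [-1.7  2.4 45.1]
top decoy knob [417.6 -42.9  68.8] lid 70 [ 0.026 -0.014] belly 39 [418.2 -42.8  23.3] knob-belly [-0.7 -0.1 45.6]
side terra hidden
side white hidden
side decoy knob [416.2 -44.   67.8] lid 47 [0.042 0.018] belly 74 [418.3 -43.8  24.1] knob-belly [-2.2 -0.2 43.7]
```

```bash
cat > sim.py <<'E'
from h import *
import h
c=snap('top'); o=np.array(c['xyz']); H,W=c['z_map'].shape
u,v=np.meshgrid(np.arange(W),np.arange(H)); D=rays(c,np.c_[u.ravel(),v.ravel()])@R(c).T
def cyl(p,r,z0,z1):
    a=D[:,0]**2+D[:,1]**2; e=o[:2]-p[:2]; b=D[:,:2]@e; q=b*b-a*(e@e-r*r)
    t=np.where(q>0,(-b-np.sqrt(np.maximum(q,0)))/a,np.inf); zz=o[2]+t*D[:,2]; t=np.where((zz>z0)&(zz<z1),t,np.inf)
    tt=(z1-o[2])/D[:,2]; X=o+tt[:,None]*D; return np.minimum(t,np.where(np.hypot(*(X[:,:2]-p[:2]).T)<r,tt,np.inf))
def sph(p,r,zmax):
    e=o-p; a=(D*D).sum(1); b=D@e; q=b*b-a*(e@e-r*r); t=np.where(q>0,(-b-np.sqrt(np.maximum(q,0)))/a,np.inf)
    return np.where(o[2]+t*D[:,2]<zmax,t,np.inf)
T=(0-o[2])/D[:,2]
for p in((.6355,.1965,.079),(.4955,.1965,.079),(.418,-.0425,0)):
    p=np.array(p); z=p[2]
    for t in(sph(p+[0,0,.0265],.03,z+.034),cyl(p,.024,z+.034,z+.043),cyl(p,.01,z+.043,z+.069)): T=np.minimum(T,t)
c['z_map']=np.float32(T.reshape(H,W)); h.snap=lambda n:c
h.ana(views=('top',),N=1)
E
python3 sim.py 2>/dev/null
```

```text
top terra knob [635.4 195.9 147.9] lid 65 [-0. -0.] belly 32 [635.2 196.6 103.1] knob-belly [ 0.1 -0.8 44.8]
top white knob [495.2 196.  147.7] lid 69 [-0. -0.] belly 16 [495.5 196.5 105.5] knob-belly [-0.3 -0.5 42.2]
top decoy knob [417.6 -42.   69. ] lid 74 [ 0. -0.] belly 11 [418.  -42.5  26.5] knob-belly [-0.4  0.5 42.5]
```

A simulated upright pot shows the measurement is unbiased, so about 0.08–0.10 rad of lean remains, which is too thin a margin. I will do a one-sided push with a slight overshoot and without pinching.

Request:
jog_arm(
  series=[
    [[28.9, -34.5, 0, 0, 0, 0, 50], [28.9, -34.5, 0, 0, 0, 0, 50], [28.9, -34.5, 0, 0, 0, 0, 50], [28.9, -34.5, 0, 0, 0, 0, 50], [28.9, -34.5, 0, 0, 0, 0, 50], [28.9, -34.5, 0, 0, 0, 0, 50], [28.9, -34.5, 0, 0, 0, 0, 50], [43, -14.9, 0, 0, 0, 0, 50], [43, -14.9, 0, 0, 0, 0, 50], [43, -14.9, 0, 0, 0, 0, 50]],
  ],
)

```text
time_s: 62.6
eef_pos: [0.4418, 0.11, 0.2153]
eef_rot: [0.0, 0.939, 0.343, 0.001]
wrist_force: [0.1, -0.7, 0.7]
opening: 0.587
grasp_force: 0.0
```

Request:
jog_arm(
  series=[
    [[43, -14.9, 0, 0, 0, 0, 50], [43, -10, 0, 0, 0, 0, 50], [0, 0, 0, 0, 0, 0, 50], [0, 0, 0, 0, 0, 0, 50], [0, 0, 0, 0, 0, 0, 50], [0, 0, 0, 0, 0, 0, 50], [0, 0, 0, 0, 0, 0, 50], [0, 0, 0, 0, 0, 0, 50], [0, 0, 0, 0, 0, 0, 50], [0, 0, 0, 0, 0, 0, 50]],
  ],
)

```text
time_s: 63.6
eef_pos: [0.4909, 0.1822, 0.2149]
eef_rot: [-0.0, 0.939, 0.343, 0.0]
wrist_force: [-0.5, 0.4, -0.4]
opening: 0.579
grasp_force: 0.0
```

Run:
```python
from h import *
to((501,191,200),(501,191,130),yaw=40)
```

```text
t 63.6 pos [490.9 182.2 214.9] yaw 0.699 tilt 0.0003 turn z 0.001 q [0.13 0.08 1.75 0.   1.31 1.  ] F [-0.5  0.4 -0.4]
to (501, 191, 200) tool shift [13.4 -0.2 14.9]
to (501, 191, 130) tool shift [-0. -0. 70.]
```

Request:
jog_arm(
  series=[
    [[13.4, 0, 15, 0, 0, 0, 50], [0, 0, 0, 0, 0, 0, 50], [0, 0, 30, 0, 0, 0, 50], [0, 0, 25, 0, 0, 0, 50], [0, 0, 14, 0, 0, 0, 50], [0, 0, 0, 0, 0, 0, 44], [0, 0, 0, 0, 0, 0, 40], [0, 0, 0, 0, 0, 0, 36], [0, 0, 0, 0, 0, 0, 32], [0, 0, 0, 0, 0, 0, 29]],
  ],
)

```text
time_s: 64.6
eef_pos: [0.5016, 0.1912, 0.1318]
eef_rot: [0.0, 0.939, 0.343, 0.001]
wrist_force: [0.1, 0.7, 0.2]
opening: 0.336
grasp_force: 0.5
```

Request:
jog_arm(
  series=[
    [[0, 0, 0, 0, 0, 0, 26], [0, 0, 0, 0, 0, 0, 26], [0, 0, 0, 0, 0, 0, 26], [0, 0, 0, 0, 0, 0, 30], [0, 0, 0, 0, 0, 0, 35], [0, 0, 0, 0, 0, 0, 42], [0, 0, 0, 0, 0, 0, 50], [0, 0, 0, 0, 0, 0, 50], [0, 0, -25, 0, 0, 0, 50], [0, 0, -42, 0, 0, 0, 50]],
  ],
)

```text
time_s: 65.6
eef_pos: [0.4988, 0.1905, 0.1954]
eef_rot: [-0.001, 0.939, 0.343, -0.003]
wrist_force: [-0.0, 0.0, -0.1]
opening: 0.586
grasp_force: 0.0
```

Request:
jog_arm(
  series=[
    [[26.8, 22.5, 0, 0, 0, 0, 50], [26.8, 22.5, 0, 0, 0, 0, 50], [26.8, 22.5, 0, 0, 0, 0, 50], [26.8, 22.5, 0, 0, 0, 0, 50], [0, 0, 0, 0, 0, 0, 50], [0, 0, 0, 0, 0, 0, 50], [0, 0, 0, 0, 0, 0, 50], [0, 0, 0, 0, 0, 0, 50], [0, 0, 0, 0, 0, 0, 50], [0, 0, 0, 0, 0, 0, 50]],
  ],
)

```text
time_s: 66.6
eef_pos: [0.6407, 0.1913, 0.1983]
eef_rot: [0.0, 0.939, 0.343, 0.0]
wrist_force: [0.6, -0.5, -1.0]
opening: 0.585
grasp_force: 0.0
```

Run:
```python
from h import *
to((640.7,191,195),(640.7,191,130),yaw=40)
```

```text
t 66.6 pos [640.7 191.3 198.3] yaw 0.7 tilt 0.0006 turn z 0.002 q [ 0.11  0.41  1.38 -0.    1.35  0.98] F [ 0.6 -0.5 -1. ]
to (640.7, 191, 195) tool shift [-0.2  0.2  3.3]
to (640.7, 191, 130) tool shift [-0. -0. 65.]
```

Request:
jog_arm(
  series=[
    [[0, 0, 30, 0, 0, 0, 50], [0, 0, 25, 0, 0, 0, 50], [0, 0, 13, 0, 0, 0, 50], [0, 0, 0, 0, 0, 0, 44], [0, 0, 0, 0, 0, 0, 40], [0, 0, 0, 0, 0, 0, 36], [0, 0, 0, 0, 0, 0, 32], [0, 0, 0, 0, 0, 0, 29], [0, 0, 0, 0, 0, 0, 26], [0, 0, 0, 0, 0, 0, 26]],
  ],
)

```text
time_s: 67.6
eef_pos: [0.6412, 0.1913, 0.1302]
eef_rot: [-0.0, 0.939, 0.343, 0.0]
wrist_force: [-0.7, 1.1, 0.8]
opening: 0.3
grasp_force: 0.7
```

Request:
jog_arm(
  series=[
    [[0, 0, 0, 0, 0, 0, 26], [0, 0, 0, 0, 0, 0, 30], [0, 0, 0, 0, 0, 0, 35], [0, 0, 0, 0, 0, 0, 42], [0, 0, 0, 0, 0, 0, 50], [0, 0, 0, 0, 0, 0, 50], [0, 0, -25, 0, 0, 0, 50], [0, 0, -45, 0, 0, 0, 50], [-30, 0, -15, 0, 0, 0, 50], [-45, -5, 0, 0, 0, 0, 50]],
  ],
)

```text
time_s: 68.6
eef_pos: [0.5833, 0.1468, 0.2189]
eef_rot: [0.001, 0.939, 0.343, 0.004]
wrist_force: [-0.2, -0.0, 0.1]
opening: 0.584
grasp_force: 0.0
```

Request:
jog_arm(
  series=[
    [[-45, -5, 0, 0, 0, 0, 50], [-45, -5, 0, 0, 0, 0, 50], [-45, 0, 0, 0, 0, 0, 50], [-45, 0, 0, 0, 0, 0, 50], [-45, 0, 0, 0, 0, 0, 50], [-35, 0, 0, 0, 0, 0, 50], [-28.9, 34.5, 0, 0, 0, 0, 50], [-28.9, 34.5, 0, 0, 0, 0, 50], [-28.9, 34.5, 0, 0, 0, 0, 50], [-28.9, 34.5, 0, 0, 0, 0, 50]],
  ],
)

```text
time_s: 69.6
eef_pos: [0.3753, -0.1952, 0.2154]
eef_rot: [0.001, 0.939, 0.343, 0.0]
wrist_force: [0.5, 0.2, -0.2]
opening: 0.59
grasp_force: 0.0
```

Request:
jog_arm(
  series=[
    [[-28.9, 34.5, 0, 0, 0, 0, 50], [-28.9, 34.5, 0, 0, 0, 0, 50], [-28.9, 34.5, 0, 0, 0, 0, 50], [0, 0, 0, 0, 0, 0, 50], [0, 0, 0, 0, 0, 0, 50], [0, 0, 0, 0, 0, 0, 50], [0, 0, 0, 0, 0, 0, 50], [0, 0, 0, 0, 0, 0, 50], [0, 0, 0, 0, 0, 0, 50], [0, 0, 0, 0, 0, 0, 50]],
  ],
)

```text
time_s: 70.6
eef_pos: [0.3761, -0.3277, 0.215]
eef_rot: [0.0, 0.939, 0.343, 0.0]
wrist_force: [-0.9, -0.3, 0.5]
opening: 0.586
grasp_force: 0.0
```

Run:
```python
from h import *
to(yaw=0); ana(N=12,views=('top',))
c,P=look(((280,240,362,352),.064)); m=seg(c,(280,240,362,352),lambda h,P:(P[...,2]>.081)&(P[...,2]<.1)&(P[...,0]>.53)&(P[...,0]<.6),P);print('mid dish',rect(c,m,.087))
cv2.imwrite('pics/t9.png',cv2.resize(c['frame'][130:260,120:400],(800,371),interpolation=cv2.INTER_CUBIC))
```

```text
t 70.6 pos [ 376.1 -327.7  215. ] yaw 0.701 tilt 0.0004 turn z 0.701 q [-0.96  0.02  1.81 -0.    1.3  -0.08] F [-0.9 -0.3  0.5]
top terra knob [633.6 198.6 146.9] lid 63 [ 0.046 -0.067] belly 52 [635.4 196.6 102.4] knob-belly [-1.8  2.  44.6]
top white knob [492.9 196.8 147. ] lid 68 [ 0.056 -0.035] belly 48 [494.8 195.7 101.6] knob-belly [-2.   1.1 45.3]
top decoy knob [417.7 -42.5  68.8] lid 72 [ 0.021 -0.014] belly 40 [418.2 -42.6  23.1] knob-belly [-0.5  0.1 45.7]
((280, 240, 362, 352), 0.064) 521 z [71.  73.2 83.2] [5.624e+02 1.952e+02 5.570e+02 1.918e+02 2.065e+02 6.170e+01 1.000e-01]
mid dish [5.657e+02 1.960e+02 5.657e+02 1.957e+02 5.490e+01 5.390e+01 1.000e-01]
```

View pics/t9.png

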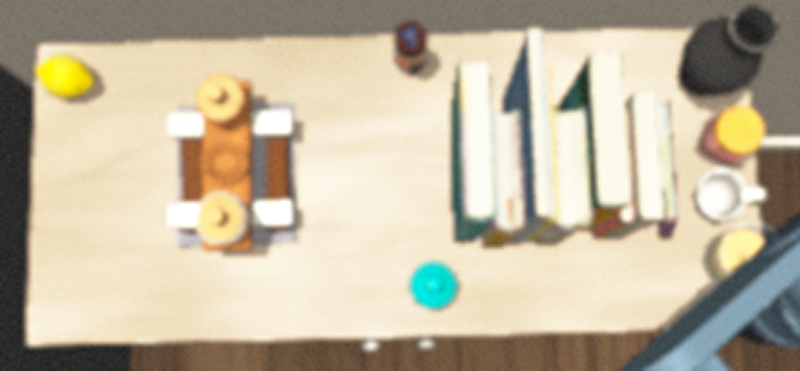

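Both pots are seated at (222,98) and (220,217) with tilts of about 0.06–0.08 rad. The stand is intact, the bystanders have not moved, and the arm is clear. Handing in.

```bash
python3 -c "
from bench import ctrl
print(ctrl.hand_in())"
```

```text
the job is handed in; nothing more can be done
None
```

I built the stand on the mat, seated both pots that were there (terracotta and white; no blue pot) in the two end dishes with a slight lean of about 0.06–0.08 rad (limit 0.12), and handed the job in; no verdict came back.

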